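# Tip out the macadamias and squeeze the canisters into the pantry row

### The job

Lift the open yellow canister over to the blue tub and tip all its macadamia nuts into the tub. Then make room in the row on the rack by nudging the canisters apart, and slide the emptied canister and every loose colour-lidded canister into the row, so that all canisters stand upright and square in one line between the two end brackets, in any order (not sticking out in front). Do not knock any canister of the row over, and leave the glass jug and the whisk where they are.

Things in the scene. Friction and masses are not known exactly. Their poses are not given: they have to be found in the camera images.
- rack: fixed aluminium rack round a row of canisters: back rail 20 mm high, two upright end brackets 100 mm high, 96 mm deep. Origin: middle of the row, on the shelf; x points away from the robot across the row, y along the row, z up. Bracket inner faces at y = +-249 mm, rail's near face at x = +44 mm; front and top are open. Canisters stand on the shelf itself (z = 0; the black mat is flush).
- tub: fixed blue plastic tub, open on top, outside 160 mm (its x) by 140 mm (its y), 80 mm high, walls 5 mm; its lid hangs folded down outside its +x side (at most 90 mm from the middle). Origin: centre of its underside, z up.
- open_c (a point): open-topped yellow plastic canister, outside 58 mm (its x) by 50 mm (its y) by 120 mm high, walls 3 mm, about 150 g, holding the six nuts at the start. Point: its centre, 60 mm above its foot; z points to its mouth. Rigid; a 20 to 40 N grip is fine.
- can1_c (a point): closed white canister with a green lid that may be standing loose in front of the rack (None if absent this time), 58 mm (its x) by 50 mm (its y) by 120 mm high, about 250 g, bottom-heavy. Point: its centre, 60 mm above its foot, z up.
- can2_c (a point): closed white canister with a red lid that may be standing loose in front of the rack (None if absent this time), 58 mm (its x) by 50 mm (its y) by 120 mm high, about 250 g, bottom-heavy. Point: its centre, 60 mm above its foot, z up.
- can3_c (a point): closed white canister with a blue lid that may be standing loose in front of the rack (None if absent this time), 58 mm (its x) by 50 mm (its y) by 120 mm high, about 250 g, bottom-heavy. Point: its centre, 60 mm above its foot, z up.
- row1_c (a point): closed white canister with a brown wooden lid, already in the row, loose, 58 mm (its x, across the row) by 50 mm (its y, along the row) by 120 mm high, about 250 g, bottom-heavy. At the start every gap in the row is under 50 mm. Point: its centre, 60 mm above its foot, z up.
- row2_c (a point): closed white canister with a brown wooden lid, already in the row, loose, 58 mm (its x, across the row) by 50 mm (its y, along the row) by 120 mm high, about 250 g, bottom-heavy. At the start every gap in the row is under 50 mm. Point: its centre, 60 mm above its foot, z up.
- row3_c (a point): closed white canister with a brown wooden lid, already in the row, loose, 58 mm (its x, across the row) by 50 mm (its y, along the row) by 120 mm high, about 250 g, bottom-heavy. At the start every gap in the row is under 50 mm. Point: its centre, 60 mm above its foot, z up.
- row4_c (a point): closed white canister with a brown wooden lid, already in the row, loose, 58 mm (its x, across the row) by 50 mm (its y, along the row) by 120 mm high, about 250 g, bottom-heavy. At the start every gap in the row is under 50 mm. Point: its centre, 60 mm above its foot, z up.
- row5_c (a point): closed white canister with a brown wooden lid, already in the row, loose, 58 mm (its x, across the row) by 50 mm (its y, along the row) by 120 mm high, about 250 g, bottom-heavy. At the start every gap in the row is under 50 mm. Point: its centre, 60 mm above its foot, z up.
- nut1_center (a point): macadamia nut in its shell, a smooth, slippery brown ball 24 mm across that rolls easily, 11 g. Point: its centre.
- nut2_center (a point): macadamia nut in its shell, a smooth, slippery brown ball 24 mm across that rolls easily, 11 g. Point: its centre.
- nut3_center (a point): macadamia nut in its shell, a smooth, slippery brown ball 24 mm across that rolls easily, 11 g. Point: its centre.
- nut4_center (a point): macadamia nut in its shell, a smooth, slippery brown ball 24 mm across that rolls easily, 11 g. Point: its centre.
- nut5_center (a point): macadamia nut in its shell, a smooth, slippery brown ball 24 mm across that rolls easily, 11 g. Point: its centre.
- nut6_center (a point): macadamia nut in its shell, a smooth, slippery brown ball 24 mm across that rolls easily, 11 g. Point: its centre.
- jug_c (a point): glass measuring jug (bystander), 104 mm across, 120 mm high, handle on its +y side to 91 mm from its axis. Point: on its axis, 60 mm up.
- whisk_c (a point): orange silicone whisk lying on the shelf (bystander), along its x from -90 to +145 mm, 57 mm high, 50 mm wide. Point: 28 mm above the shelf.
Mind the look-alikes: they are no part of the job. Leave any pink look-alike of the part that bears row1_c alone.

How it is judged:
On the way, in this order (a step that is already met when the one before it is completed fails the run):
1. the yellow canister is lifted over to the tub (height (world z) of open_c above 0.1 m and horizontal distance between open_c and tub below 0.2 m), for 0.1 s.
2. all six nuts are in the blue tub (x of nut1_center in the frame of tub between -0.078 and 0.078 m and y of nut1_center in the frame of tub between -0.068 and 0.068 m and height (world z) of nut1_center between 0 and 0.075 m and x of nut2_center in the frame of tub between -0.078 and 0.078 m and y of nut2_center in the frame of tub between -0.068 and 0.068 m and height (world z) of nut2_center between 0 and 0.075 m and x of nut3_center in the frame of tub between -0.078 and 0.078 m and y of nut3_center in the frame of tub between -0.068 and 0.068 m and height (world z) of nut3_center between 0 and 0.075 m and x of nut4_center in the frame of tub between -0.078 and 0.078 m and y of nut4_center in the frame of tub between -0.068 and 0.068 m and height (world z) of nut4_center between 0 and 0.075 m and x of nut5_center in the frame of tub between -0.078 and 0.078 m and y of nut5_center in the frame of tub between -0.068 and 0.068 m and height (world z) of nut5_center between 0 and 0.075 m and x of nut6_center in the frame of tub between -0.078 and 0.078 m and y of nut6_center in the frame of tub between -0.068 and 0.068 m and height (world z) of nut6_center between 0 and 0.075 m), for 0.2 s.
3. the emptied yellow canister stands in the row (x of open_c in the frame of rack between -0.02 and 0.02 m and y of open_c in the frame of rack between -0.24 and 0.24 m and height (world z) of open_c between 0.05 and 0.068 m and angle between open_c's own z axis and vertical below 0.12 rad and angle between the x axis of open_c and the x axis of rack, either way round below 0.2 rad and linear speed of open below 0.03 m/s), for 0.2 s.
At the end, for the whole second after the job is handed in: All six nuts lie in the blue tub; the yellow canister, every loose canister present and the five canisters of the row stand on the shelf between the rack's end brackets, upright within 7 degrees, square to the rack within 11 degrees, centres within 20 mm of the row's middle line, at rest (all of step 2 and all of step 3 and x of can1_c in the frame of rack between -0.02 and 0.02 m and y of can1_c in the frame of rack between -0.24 and 0.24 m and height (world z) of can1_c between 0.05 and 0.068 m and angle between each of can1_c, can2_c, can3_c, row1_c, row2_c, row3_c, row4_c, row5_c's own z axis and vertical below 0.12 rad and angle between the x axis of each of can1_c, can2_c, can3_c, row1_c, row2_c, row3_c, row4_c, row5_c and the x axis of rack, either way round below 0.2 rad and linear speed of each of can1, can2, can3, row1, row2, row3, row4, row5 below 0.03 m/s and x of can2_c in the frame of rack between -0.02 and 0.02 m and y of can2_c in the frame of rack between -0.24 and 0.24 m and height (world z) of can2_c between 0.05 and 0.068 m and x of can3_c in the frame of rack between -0.02 and 0.02 m and y of can3_c in the frame of rack between -0.24 and 0.24 m and height (world z) of can3_c between 0.05 and 0.068 m and x of row1_c in the frame of rack between -0.02 and 0.02 m and y of row1_c in the frame of rack between -0.24 and 0.24 m and height (world z) of row1_c between 0.05 and 0.068 m and x of row2_c in the frame of rack between -0.02 and 0.02 m and y of row2_c in the frame of rack between -0.24 and 0.24 m and height (world z) of row2_c between 0.05 and 0.068 m and x of row3_c in the frame of rack between -0.02 and 0.02 m and y of row3_c in the frame of rack between -0.24 and 0.24 m and height (world z) of row3_c between 0.05 and 0.068 m and x of row4_c in the frame of rack between -0.02 and 0.02 m and y of row4_c in the frame of rack between -0.24 and 0.24 m and height (world z) of row4_c between 0.05 and 0.068 m and x of row5_c in the frame of rack between -0.02 and 0.02 m and y of row5_c in the frame of rack between -0.24 and 0.24 m and height (world z) of row5_c between 0.05 and 0.068 m); the robot touches nothing.
It fails at once if the glass jug is moved more than 30 mm or tipped (distance of jug_c from where it was at the start of the episode above 0.03 m or angle between jug_c's own z axis and vertical above 0.4 rad).
It fails at once if the whisk is moved more than 30 mm (distance of whisk_c from where it was at the start of the episode above 0.03 m).
It fails at once if a canister of the row is knocked over (angle between any of row1_c, row2_c, row3_c, row4_c, row5_c's own z axis and vertical above 0.7 rad).
Of can1, can2, can3 only 2 to 3 are there at a start; the rules pass over those that are not, and their reading is None.
At some moment in a run one of can1, can2, can3 may be knocked a few centimetres aside while the robot is not near it.
It also fails if it takes over 208 s, if anything falls off the work surface, if the arm or the gripper's body presses on something with over 40 N, if the wrist force passes 120 N, or if a joint passes its speed limit or range.

### The arm

A 6-joint arm with a two-finger parallel gripper is mounted at the origin on the work surface. World frame = base frame: x ahead of the robot, y to its left, z up, the work surface at z = 0. Lengths are in m, angles in rad, forces in N, time in s.
With the tool pointing down it reaches from about 0.375 to 0.9 m from the base axis. Payload 3.1 kg.
Tool frame: the origin (TCP) lies between the finger pads; the fingertips stand 22 mm ahead of it and the grasp point (between the pads) lies 3 mm ahead of it; z points along the fingers, y is the line along which they close (so a half turn about z gives the same grasp; the last joint's range is limited). The gripper opens to 87 mm and grips with 3 to 60 N. Pads are 19 mm wide; open, the fingers measure 117 mm over their backs; the gripper's body (75 mm by 190 mm) begins 51 mm behind the grasp point.
Start: joints at [-1.391, 0.527, 1.433, -0, 1.181, -0.178], TCP at [0.219, -0.585, 0.245] pointing down, gripper open.
Joint ranges: [-3.08, 3.08], [-0.75, 2.2], [0.22, 2.44], [-1.43, 4.57], [0, 2.65], [-2.85, 2.85]. Speed limits (rad/s): [2.79, 2.79, 3.14, 3.14, 3.14, 3.14].

### API

Orientations are given as a unit quaternion [x, y, z, w].
In Python, from rig import robot gives the robot as it stands.
- The arm moves only by the tool move_arm, never from a script. Its argument "series" is text: rows parted by semicolons, each of 6 numbers parted by spaces: the shift along the tool's x, y, z in mm, then the turn, a rotation vector about the tool's x, y, z in degrees. In form: dx dy dz ax ay az; .... A call has 1 to 8 rows; each row is the pose to reach, as a shift and turn from the pose commanded when the call began, along the tool's axes at that moment; what a row does not reach only later rows make up. A row lasts 1/12 s, in which the tool goes at most 41.7 mm and 7.16 degrees, less where a joint would pass 70% of its speed; a pose out of reach is approached as far as the arm can. A call with a gripper value outside its range is refused whole. "jaw" is the opening, from 0 (shut) to 1 (fully open), set as the call begins (left out, the last holds). The fingers move at their own pace and stop on an object; "newtons" is the grip in N (left out, the last holds). Time passes only in rows, so rows that repeat a pose let the fingers close. It gives the time, the measured TCP pose, the force, the opening and the grip force at its end, in the units of the state.
- robot.get_obs(): the state, without advancing time (a new reading comes with each control period).
- robot.camera(name): name is "scene" or "side" or "wrist"; returns a dict with "img" (384x512x3 uint8, red, green, blue), "mtx" (3x3 intrinsics, pixels), "distortion" ([k1, k2, p1, p2, k3] as OpenCV has them; the pictures are not rectified), "world_to_cam" (4x4, takes a point from world to camera coordinates). Camera axes: x right, y down, z forward; pixel columns grow to the right and rows downward; lengths in m; the calibration is good to about 2 mm. A picture is of the moment at which its call begins. There is no depth.
- robot.hand_in(): hands the job in; it is judged then, once.
Trained networks look in a picture, given as the dict that the camera call returned (one of the last four; its "shot" number tells which), for a name from the list of things; names that differ only in an ending like _2 or _b are one class to them, and where a whole thing is asked for, a point or a joint stands for the part that bears it (a point fixed in the world has none). Each returns a list of dicts, best first, with "p" (0 to 1); they miss things now and then, are a little off and sometimes report something else, mostly with a low value. They report only what shows in the picture. A call takes as long as a camera call. They do not tell look-alikes from the thing itself.
- robot.search_frame(picture, thing): "xyz" ([x, y, z] in m, in world coordinates, good to about 4 mm: the middle of the surface that is visible of it).
- robot.tip_of(picture, thing): "xyz" ([x, y, z] in m, in world coordinates, good to about 4 mm: a listed point, or the origin of a listed thing).
The state is a dict: "time": time; "q": joint angles; "joint_velocities": joint speeds; "joint_torque": joint torques, N m; "position": TCP position; "tool_rot": TCP orientation; "ft_force": force on the tool from outside, world axes, zero at the start; "moment": the same for the moment, N m; "grip_width": finger opening in m; "grip_force": force on a finger pad.
Only numpy, scipy, OpenCV 4.12 (cv2) and the standard library are available. Lean on these libraries where they do the work, as an engineer would, in place of code of your own. Each camera call takes 0.05 s, during which the arm holds its last target. There are 200 camera calls.

## Working session

There is one attempt and no reset: what is moved stays moved. The work goes in short steps, Python scripts to look and compute and a tool call to move; the robot and the scene stay as the last step left them, time stands still between calls to the robot, and variables do not carry over. Pictures are saved under pics/ and viewed, at most 14 in all, crops included, and the job is handed in when it is done.

Besides the shell and the picture viewer there is one more tool, called after "Emit:" by a JSON object that holds its "method" and its "body", one argument or row to a line. move_arm: Moves the arm, as the interface text tells. Its arguments: {"type":"object","properties":{"series":{"type":"string"},"jaw":{"type":"number"},"newtons":{"type":"number"}},"required":["series"]}

```bash
mkdir -p pics; ls; cat > h.py <<'E'
from rig import robot
import numpy as np, cv2
from scipy.spatial.transform import Rotation as R
def shot(n,fn=None):
    c=robot.camera(n)
    if fn: cv2.imwrite('pics/'+fn,c['img'][:,:,::-1])
    return c
def show(c,things,f='tip_of',k=1,pm=0.3):
    for t in things:
        r=[d for d in getattr(robot,f)(c,t) if d['p']>pm][:k]
        print(t,[(np.round(d['xyz'],3).tolist(),round(d['p'],2)) for d in r])
def pix(c,p):
    T=c['world_to_cam'];r=cv2.Rodrigues(T[:3,:3])[0]
    return cv2.projectPoints(np.array(p,float).reshape(-1,1,3),r,T[:3,3],c['mtx'],np.array(c['distortion'],float))[0].reshape(-1,2)
def ray(c,uv,z):
    T=np.array(c['world_to_cam']);u=cv2.undistortPoints(np.array(uv,float).reshape(-1,1,2),c['mtx'],np.array(c['distortion'],float)).reshape(-1,2)
    d=np.c_[u,np.ones(len(u))]@T[:3,:3];o=-T[:3,:3].T@T[:3,3]
    return o+d*((z-o[2])/d[:,2])[:,None]
E
python3 - <<'E'
from h import *
a=shot('scene','s0.png');b=shot('side','d0.png')
for c in (a,b):
    show(c,['rack','tub','open_c','can1_c','can2_c','can3_c','jug_c','whisk_c'],k=2)
    show(c,['row1_c'],k=8)
    T=c['world_to_cam'];print('cam at',np.round(-T[:3,:3].T@T[:3,3],2))
E
```

```text
pics
rack [([0.625, -0.005, -0.001], 0.74)]
tub [([0.44, -0.328, 0.0], 0.97), ([0.625, -0.003, 0.002], 0.47)]
open_c [([0.437, 0.015, 0.06], 0.69)]
can1_c []
can2_c [([0.438, 0.264, 0.06], 0.92)]
can3_c []
jug_c [([0.637, 0.407, 0.061], 0.6)]
whisk_c []
row1_c [([0.502, 0.146, 0.061], 0.79), ([0.624, 0.085, 0.058], 0.65)]
cam at [ 1.28 -0.09  1.11]
rack [([0.626, -0.005, -0.0], 0.61)]
tub [([0.446, -0.33, -0.002], 0.76)]
open_c [([0.435, 0.018, 0.062], 0.97)]
can1_c []
can2_c [([0.436, 0.264, 0.059], 0.98)]
can3_c [([0.449, -0.088, 0.06], 0.64)]
jug_c [([0.642, 0.404, 0.06], 0.86)]
whisk_c [([0.69, -0.458, 0.03], 0.56)]
row1_c [([0.626, 0.086, 0.061], 0.91), ([0.5, 0.149, 0.064], 0.87)]
cam at [0.26 0.71 0.79]
```

View pics/s0.png

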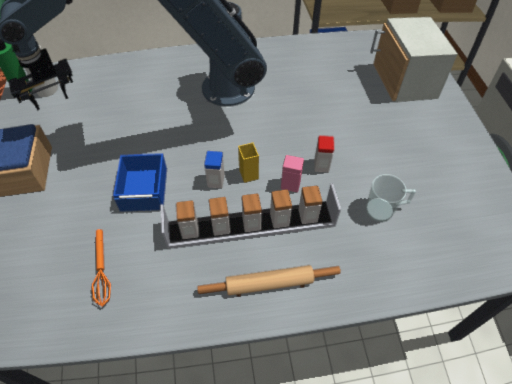

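View pics/d0.png

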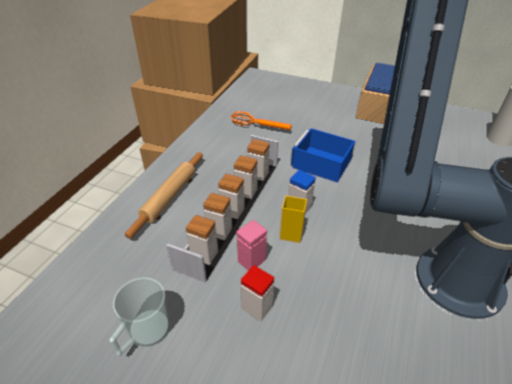

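The scene shows the yellow canister at about (248,162), blue lid (214,168), pink look-alike (292,173), red lid (325,153) and five brown lids (187–312, 190–208). There is no green-lidded canister. Next I'll move over the row to measure it from above with the wrist camera.

```bash
cat >> h.py <<'E'
def st():
    o=robot.get_obs();return o,np.array(o['position']),R.from_quat(o['tool_rot'])
def delta(p,M):
    "tool-frame shift mm / rotvec deg to reach pos p, rotation M (R)"
    o,x,r=st();print('shift',np.round(r.inv().apply(np.array(p)-x)*1000,1),'turn',np.round((r.inv()*M).as_rotvec(degrees=True),1))
def down(yaw): # closing axis (tool y) at world angle yaw
    y=np.array([np.cos(yaw),np.sin(yaw),0]);z=np.array([0,0,-1.]);return R.from_matrix(np.c_[np.cross(y,z),y,z])
E
python3 - <<'E'
from h import *
o,x,r=st();print(o['q'],x,r.as_matrix().round(3),o['grip_width'])
for yaw in (0,np.pi): delta([0.55,0.0,0.40],down(yaw))
c=shot('wrist');T=c['world_to_cam'];Ti=np.linalg.inv(T)
print(np.round(r.inv().apply(Ti[:3,3]-x),3),np.round(r.inv().as_matrix()@Ti[:3,:3],2),c['mtx'])
E
```

```text
[-1.39048010e+00  5.27497123e-01  1.43273580e+00 -1.07798400e-05
  1.18141888e+00 -1.78512952e-01] [ 0.21949511 -0.58513925  0.24453875] [[ 0.936  0.351 -0.   ]
 [ 0.351 -0.936  0.   ]
 [ 0.    -0.    -1.   ]] 0.08707776067945684
shift [ 514.9 -431.8 -155.4] turn [ -0.   -0.  -69.4]
shift [ 514.9 -431.8 -155.4] turn [ -0.    0.  110.6]
[ 0.067 -0.001 -0.139] [[-0.   -0.97 -0.25]
 [ 1.   -0.   -0.  ]
 [ 0.   -0.25  0.97]] [[277.74782336   0.         253.6713267 ]
 [  0.         277.74782336 189.16494479]
 [  0.           0.           1.        ]]
```

Emit:
{"method": "move_arm", "body": {
  "series": "0 0 -40 0 0 -7; 38 -32 -60 0 0 -14; 63 -53 -85 0 0 -21; 88 -73 -105 0 0 -28; 115 -95 -120 0 0 -35; 140 -117 -135 0 0 -42; 168 -140 -145 0 0 -49; 198 -165 -155 0 0 -56"
}}

```text
time: 1.72
position: [0.3475, -0.36, 0.4008]
tool_rot: [0.783, 0.622, -0.0, 0.001]
ft_force: [0.6, -0.0, 0.0]
grip_width: 0.0868
grip_force: 0.0
```

```bash
python3 - <<'E'
from h import *
o,x,r=st();print(o['q'],x)
delta([0.54,0.0,0.40],down(0))
E
```

```text
[-1.02678717e+00  1.96611363e-01  1.51141979e+00 -6.41349681e-05
  1.43152947e+00 -7.97366101e-01] [ 0.34745643 -0.3599815   0.40079673]
shift [394.3 105.6   0.4] turn [  0.1   0.1 -13.1]
```

Emit:
{"method": "move_arm", "body": {
  "series": "40 11 0 0 0 -5; 80 21 0 0 0 -13; 120 32 0 0 0 -13; 160 42 0 0 0 -13; 200 53 0 0 0 -13; 240 64 0 0 0 -13; 280 75 0 0 0 -13; 320 86 0 0 0 -13"
}}

```text
time: 2.38
position: [0.5055, -0.0678, 0.3999]
tool_rot: [0.71, 0.704, 0.0, 0.0]
ft_force: [0.8, 0.1, 0.6]
grip_width: 0.0872
grip_force: 0.0
```

Emit:
{"method": "move_arm", "body": {
  "series": "39 10 0 0 0 0; 76 2 0 0 0 0; 76 2 0 0 0 0; 76 2 0 0 0 0"
}}

```text
time: 2.72
position: [0.5071, 0.008, 0.3996]
tool_rot: [0.708, 0.706, -0.0, 0.0]
ft_force: [1.0, -0.2, -0.3]
grip_width: 0.0869
grip_force: 0.0
```

```bash
python3 - <<'E'
from h import *
o,x,r=st();print(o['q'],x,r.as_matrix().round(3))
c=shot('wrist','w1.png')
for t in ['row1_c','open_c','can1_c','can2_c','can3_c','rack']: show(c,[t],k=8)
E
```

```text
[-2.04659202e-01  2.09533406e-01  1.49750873e+00 -3.44704637e-04
  1.43467535e+00 -2.01243290e-01] [0.50705519 0.00801997 0.39963218] [[ 0.003  1.    -0.   ]
 [ 1.    -0.003 -0.   ]
 [-0.    -0.    -1.   ]]
row1_c [([0.631, 0.088, 0.063], 0.89), ([0.498, 0.148, 0.061], 0.88)]
open_c []
can1_c []
can2_c []
can3_c [([0.445, -0.088, 0.061], 0.84)]
rack [([0.627, -0.003, -0.003], 0.59)]
```

View pics/w1.png

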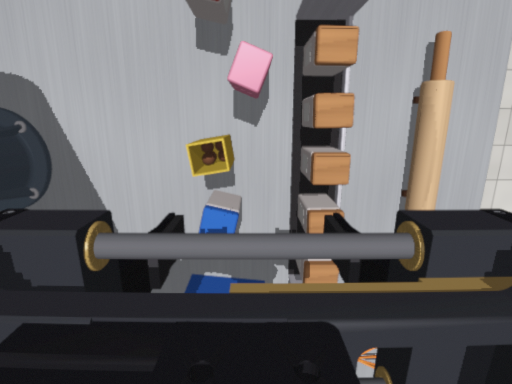

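The wrist view shows the row lids at (330,45), (328,110), (328,165), (322,215) and (320,270). Yellow with its nuts is at (210,155), pink at (250,70) and blue at (220,218). I'll fit the poses by matching silhouettes against the known boxes.

```bash
cat >> h.py <<'E'
from scipy.optimize import minimize
HS={'brown':((5,110,60),(19,255,255)),'yellow':((20,120,50),(32,255,255)),'blue':((100,150,50),(125,255,255)),'red':((0,170,70),(4,255,255))}
def cmask(c,col):
    h=cv2.cvtColor(c['img'],cv2.COLOR_RGB2HSV);m=cv2.inRange(h,*[np.array(v) for v in HS[col]])
    if col=='red': m|=cv2.inRange(h,np.array((174,170,70)),np.array((180,255,255)))
    return m>0
def corners(s,z0,z1):
    x,y,a=s[:3];q=np.array([[-.029,-.025],[.029,-.025],[.029,.025],[-.029,.025]])
    q=q@np.array([[np.cos(a),np.sin(a)],[-np.sin(a),np.cos(a)]])+[x,y]
    return np.r_[np.c_[q,np.full(4,z0)],np.c_[q,np.full(4,z1)]]
def sil(c,s,z0,z1,S=4):
    h=cv2.convexHull(pix(c,corners(s,z0,z1)).astype(np.float32))
    m=np.zeros((384*S,512*S),np.uint8);cv2.fillConvexPoly(m,np.round((h+.5)*S-.5).astype(np.int32),255)
    return cv2.resize(m,(512,384),interpolation=cv2.INTER_AREA)/255.
def fit(cams,col,init,z0,z1=.12,others=()):
    ms=[cmask(c,col) for c in cams]
    roi=[sil(c,init,z0-.01,z1+.01)>0 for c in cams];roi=[cv2.dilate(r.astype(np.uint8),np.ones((13,13)))>0 for r in roi]
    def cost(v):
        s=np.array(v)/[1000,1000,100];e=0
        for c,m,r in zip(cams,ms,roi):
            p=sil(c,s,z0,z1);mm=m*r;e+=1-np.minimum(p,mm).sum()/np.maximum(p,mm).sum()
        return e/len(cams)
    v0=np.array([init[0]*1000,init[1]*1000,init[2]*100])
    r=minimize(cost,v0,method='Nelder-Mead',options=dict(initial_simplex=v0+np.array([[0,0,0],[8,0,0],[0,8,0],[0,0,15]]),xatol=.1,fatol=1e-4,maxiter=90))
    return np.round(r.x/[1000,1000,100],4),round(r.fun,3)
E
cat > m1.py <<'E'
from h import *
a=shot('scene');b=shot('side');w=shot('wrist')
for zl in (.10,.107):
  for y in (-.17,-.085,-.0,.085,.165): print('row',zl,fit([a,b],'brown',[.626,y,0],zl))
print('yel',fit([a,b],'yellow',[.436,.016,0],0))
print('blu',fit([a,b],'blue',[.446,-.088,0],.1));print('red',fit([a,b],'red',[.437,.264,0],.1))
# mat edge yaw in wrist picture
g=w['img'].max(2)
L=[];
for v in range(25,195,5):
    row=g[v,270:345];k=np.where(row<45)[0]
    if len(k)>3: L.append((270+k[0],v))
P=ray(w,L,0);k=np.polyfit(P[:,1],P[:,0],1);res=P[:,0]-np.polyval(k,P[:,1]);ok=abs(res)<.003;k=np.polyfit(P[ok,1],P[ok,0],1)
print('mat edge x=%.4f+%.4f y'%(k[1],k[0]),ok.sum(),len(ok))
E
python3 m1.py
```

```text
row 0.1 (array([ 0.6233, -0.1892,  0.0744]), np.float64(0.335))
row 0.1 (array([ 0.6259, -0.094 ,  0.0447]), np.float64(0.332))
row 0.1 (array([ 6.275e-01, -6.000e-04, -6.100e-02]), np.float64(0.311))
row 0.1 (array([ 0.6255,  0.0881, -0.0211]), np.float64(0.279))
row 0.1 (array([ 0.6263,  0.1764, -0.0694]), np.float64(0.268))
row 0.107 (array([ 0.6243, -0.188 ,  0.0271]), np.float64(0.283))
row 0.107 (array([ 0.6253, -0.0934, -0.0012]), np.float64(0.27))
row 0.107 (array([6.283e-01, 4.000e-04, 2.100e-03]), np.float64(0.245))
row 0.107 (array([ 0.6268,  0.0877, -0.0176]), np.float64(0.209))
row 0.107 (array([ 0.6265,  0.1771, -0.0089]), np.float64(0.21))
yel (array([0.4379, 0.0175, 0.1259]), np.float64(0.082))
blu (array([ 0.4503, -0.0936, -0.1979]), np.float64(0.379))
red (array([ 0.4388,  0.2659, -0.3545]), np.float64(0.241))
mat edge x=0.5974+-0.0117 y 7 17
```

Emit:
{"method": "move_arm", "body": {
  "series": "-25 15 30 0 0 0; -50 30 60 0 0 0; -74 45 90 0 0 0; -98 60 120 0 0 0; -123 75 150 0 0 0; -147 90 180 0 0 0; -172 105 210 0 0 0; -196 119 240 0 0 0",
  "jaw": 1
}}

```text
time: 3.88
position: [0.6258, -0.1927, 0.1579]
tool_rot: [0.71, 0.704, 0.0, 0.0]
ft_force: [1.1, -1.2, 0.7]
grip_width: 0.0869
grip_force: 0.0
```

Emit:
{"method": "move_arm", "body": {
  "series": "0 0 0 0 0 0; 0 0 0 0 0 0; 0 0 30 0 0 0; 0 0 62 0 0 0; 0 0 62 0 0 0; 0 0 62 0 0 0"
}}

```text
time: 4.38
position: [0.6242, -0.1896, 0.098]
tool_rot: [0.71, 0.705, -0.0, -0.001]
ft_force: [-1.2, 0.7, 0.5]
grip_width: 0.0873
grip_force: 0.0
```

Emit:
{"method": "move_arm", "body": {
  "series": "0 0 0 0 0 0; 0 0 0 0 0 0; 0 0 0 0 0 0; 0 0 0 0 0 0; 0 0 0 0 0 0; 0 0 0 0 0 0",
  "jaw": 0,
  "newtons": 25
}}

```text
time: 4.88
position: [0.6244, -0.1908, 0.0983]
tool_rot: [0.71, 0.705, -0.001, -0.0]
ft_force: [-2.7, -0.3, 6.6]
grip_width: 0.0583
grip_force: 24.7
```

Emit:
{"method": "move_arm", "body": {
  "series": "0 0 -3 0 0 0; -6 0 -5 0 0 0; -13 1 -5 0 0 0; -20 1 -5 0 0 0; -26 2 -5 0 0 0; -32 2 -5 0 0 0; -32 2 -2 0 0 0; -32 2 0 0 0 0"
}}

```text
time: 5.55
position: [0.6262, -0.2239, 0.0977]
tool_rot: [0.71, 0.704, -0.001, -0.0]
ft_force: [-5.1, -3.0, 10.4]
grip_width: 0.0581
grip_force: 24.9
```

Emit:
{"method": "move_arm", "body": {
  "series": "0 0 0 0 0 0; 0 0 0 0 0 0; 0 0 0 0 0 0; 0 0 0 0 0 0; 0 0 0 0 0 0",
  "jaw": 1
}}

```text
time: 5.97
position: [0.6271, -0.2225, 0.0977]
tool_rot: [0.71, 0.704, 0.0, 0.0]
ft_force: [0.0, -0.7, -0.6]
grip_width: 0.0821
grip_force: 0.0
```

Emit:
{"method": "move_arm", "body": {
  "series": "0 0 -30 0 0 0; 0 0 -62 0 0 0; 0 0 -62 0 0 0"
}}

```text
time: 6.22
position: [0.6306, -0.2244, 0.1659]
tool_rot: [0.71, 0.705, 0.002, 0.006]
ft_force: [1.2, -0.8, 0.7]
grip_width: 0.0868
grip_force: 0.0
```

```bash
python3 - <<'E'
from h import *
a=shot('scene','s2.png');b=shot('side')
for y in (-.222,-.0935): print('row',fit([a,b],'brown',[.626,y,0],.107))
E
```

```text
row (array([ 0.6268, -0.2181,  0.0853]), np.float64(0.577))
row (array([ 0.6254, -0.0929,  0.032 ]), np.float64(0.189))
```

View pics/s2.png

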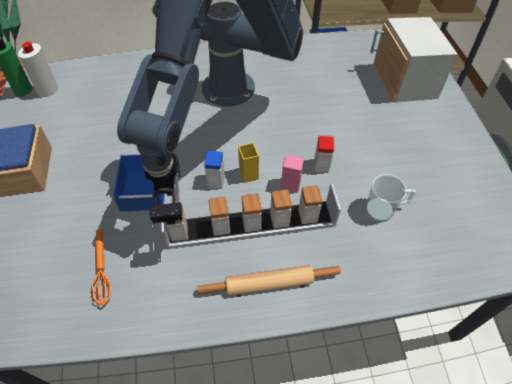

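Canister 1 has moved to its slot and still stands at (177,225). Row canister 2 is next.

Emit:
{"method": "move_arm", "body": {
  "series": "40 0 0 0 0 0; 80 0 0 0 0 0; 110 -1 0 0 0 0; 129 -1 0 0 0 0; 129 -1 0 0 0 0; 129 -1 30 0 0 0; 129 -1 62 0 0 0; 129 -1 62 0 0 0"
}}

```text
time: 6.98
position: [0.6221, -0.093, 0.0911]
tool_rot: [0.71, 0.704, -0.003, -0.006]
ft_force: [-1.4, 0.3, -0.1]
grip_width: 0.0869
grip_force: 0.0
```

Emit:
{"method": "move_arm", "body": {
  "series": "0 0 0 0 0 0; 0 0 0 0 0 0; 0 0 0 0 0 0; 0 0 0 0 0 0; 0 0 0 0 0 0; 0 0 0 0 0 0; 0 0 -3 0 0 0; 0 0 -5 0 0 0",
  "jaw": 0
}}

```text
time: 7.65
position: [0.6269, -0.0938, 0.1027]
tool_rot: [0.71, 0.704, 0.0, 0.0]
ft_force: [1.2, -0.4, -3.6]
grip_width: 0.0582
grip_force: 24.7
```

Emit:
{"method": "move_arm", "body": {
  "series": "-14 0 0 0 0 0; -28 0 0 0 0 0; -43 0 0 0 0 0; -56 0 0 0 0 0; -66 0 0 0 0 0; -72 0 0 0 0 0; -72 0 3 0 0 0; -72 0 5 0 0 0"
}}

```text
time: 8.32
position: [0.6261, -0.1664, 0.0979]
tool_rot: [0.71, 0.704, -0.0, -0.0]
ft_force: [-3.3, -0.8, 14.5]
grip_width: 0.0579
grip_force: 24.9
```

Emit:
{"method": "move_arm", "body": {
  "series": "0 0 0 0 0 0; 0 0 0 0 0 0; 0 0 0 0 0 0; 0 0 0 0 0 0; 0 0 0 0 0 0; 0 0 -30 0 0 0; 0 0 -62 0 0 0; 0 0 -62 0 0 0",
  "jaw": 1
}}

```text
time: 8.98
position: [0.63, -0.1671, 0.1656]
tool_rot: [0.71, 0.705, 0.002, 0.005]
ft_force: [2.1, -0.3, 0.3]
grip_width: 0.0867
grip_force: 0.0
```

Emit:
{"method": "move_arm", "body": {
  "series": "40 0 -10 0 0 0; 80 0 -10 0 0 0; 121 0 -10 0 0 0; 162 0 -10 0 0 0; 203 0 -10 0 0 0; 243 0 -10 0 0 0; 283 0 -10 0 0 0; 320 0 -10 0 0 0"
}}

```text
time: 9.65
position: [0.6283, 0.1567, 0.1695]
tool_rot: [0.71, 0.705, 0.0, -0.0]
ft_force: [-0.0, -0.0, 0.1]
grip_width: 0.087
grip_force: 0.0
```

Emit:
{"method": "move_arm", "body": {
  "series": "23 0 0 0 0 0; 23 0 0 0 0 0; 23 0 0 0 0 0; 23 0 0 0 0 0; 23 0 36 0 0 0; 23 0 62 0 0 0; 23 0 72 0 0 0; 23 0 72 0 0 0"
}}

```text
time: 10.32
position: [0.6268, 0.1752, 0.0945]
tool_rot: [0.711, 0.704, -0.003, -0.002]
ft_force: [0.3, -0.9, -0.2]
grip_width: 0.0871
grip_force: 0.0
```

Emit:
{"method": "move_arm", "body": {
  "series": "0 0 0 0 0 0; 0 0 0 0 0 0; 0 0 0 0 0 0; 0 0 0 0 0 0; 0 0 0 0 0 0; 0 0 0 0 0 0; 0 0 -3 0 0 0; 0 0 -5 0 0 0",
  "jaw": 0
}}

```text
time: 10.98
position: [0.629, 0.1773, 0.1025]
tool_rot: [0.71, 0.704, 0.0, 0.0]
ft_force: [-0.2, 0.4, -3.2]
grip_width: 0.0585
grip_force: 24.7
```

Emit:
{"method": "move_arm", "body": {
  "series": "8 0 0 0 0 0; 16 -1 0 0 0 0; 24 -2 0 0 0 0; 31 -2 0 0 0 0; 35 -3 0 0 0 0; 35 -3 0 0 0 0; 35 -3 3 0 0 0; 35 -3 5 0 0 0"
}}

```text
time: 11.65
position: [0.6254, 0.2122, 0.0977]
tool_rot: [0.71, 0.704, -0.001, -0.001]
ft_force: [-5.3, 0.8, 9.2]
grip_width: 0.0584
grip_force: 24.8
```

Emit:
{"method": "move_arm", "body": {
  "series": "0 0 0 0 0 0; 0 0 0 0 0 0; 0 0 0 0 0 0; 0 0 0 0 0 0; 0 0 0 0 0 0; 0 0 -30 0 0 0; 0 0 -62 0 0 0; 0 0 -62 0 0 0",
  "jaw": 1
}}

```text
time: 12.32
position: [0.6306, 0.2129, 0.166]
tool_rot: [0.71, 0.704, 0.005, 0.004]
ft_force: [1.1, 0.2, 0.5]
grip_width: 0.0865
grip_force: 0.0
```

Emit:
{"method": "move_arm", "body": {
  "series": "-40 0 0 0 0 0; -80 0 0 0 0 0; -110 0 0 0 0 0; -124 0 0 0 0 0; -124 0 0 0 0 0; -124 0 30 0 0 0; -124 0 62 0 0 0; -124 0 62 0 0 0"
}}

```text
time: 12.98
position: [0.6211, 0.0894, 0.0921]
tool_rot: [0.71, 0.704, -0.004, -0.004]
ft_force: [-2.3, -0.3, -0.6]
grip_width: 0.0867
grip_force: 0.0
```

Emit:
{"method": "move_arm", "body": {
  "series": "0 0 0 0 0 0; 0 0 0 0 0 0; 0 0 0 0 0 0; 0 0 0 0 0 0; 0 0 0 0 0 0; 0 0 0 0 0 0; 0 0 -3 0 0 0; 0 0 -5 0 0 0",
  "jaw": 0
}}

```text
time: 13.65
position: [0.6247, 0.0882, 0.1025]
tool_rot: [0.71, 0.704, -0.0, -0.0]
ft_force: [-0.8, 0.3, -3.2]
grip_width: 0.058
grip_force: 24.8
```

Emit:
{"method": "move_arm", "body": {
  "series": "14 0 0 0 0 0; 28 0 0 0 0 0; 42 1 0 0 0 0; 56 1 0 0 0 0; 64 1 0 0 0 0; 67 1 0 0 0 0; 67 1 3 0 0 0; 67 1 5 0 0 0"
}}

```text
time: 14.32
position: [0.6268, 0.1562, 0.0989]
tool_rot: [0.71, 0.705, 0.001, -0.0]
ft_force: [-5.6, 3.3, 16.5]
grip_width: 0.0581
grip_force: 24.9
```

Emit:
{"method": "move_arm", "body": {
  "series": "0 0 0 0 0 0; 0 0 0 0 0 0; 0 0 0 0 0 0; 0 0 0 0 0 0; 0 0 0 0 0 0; 0 0 -30 0 0 0; 0 0 -62 0 0 0; 0 0 -62 0 0 0",
  "jaw": 1
}}

```text
time: 14.98
position: [0.6308, 0.1553, 0.1654]
tool_rot: [0.71, 0.704, 0.004, 0.004]
ft_force: [0.6, -0.5, 1.7]
grip_width: 0.0868
grip_force: 0.0
```

Emit:
{"method": "move_arm", "body": {
  "series": "-40 0 0 0 0 0; -80 0 0 0 0 0; -120 1 0 0 0 0; -155 1 0 0 0 0; -155 2 0 0 0 0; -155 2 30 0 0 0; -155 2 62 0 0 0; -155 2 62 0 0 0"
}}

```text
time: 15.65
position: [0.6233, 0.0003, 0.092]
tool_rot: [0.71, 0.704, -0.003, -0.005]
ft_force: [-2.0, 0.5, -0.6]
grip_width: 0.087
grip_force: 0.0
```

Emit:
{"method": "move_arm", "body": {
  "series": "0 0 0 0 0 0; 0 0 0 0 0 0; 0 0 0 0 0 0; 0 0 0 0 0 0; 0 0 0 0 0 0; 0 0 0 0 0 0; 0 0 -3 0 0 0; 0 0 -5 0 0 0",
  "jaw": 0
}}

```text
time: 16.32
position: [0.6273, 0.0003, 0.1027]
tool_rot: [0.71, 0.704, -0.0, -0.0]
ft_force: [0.1, -0.1, -3.2]
grip_width: 0.058
grip_force: 24.8
```

Emit:
{"method": "move_arm", "body": {
  "series": "20 0 0 0 0 0; 40 0 0 0 0 0; 60 0 0 0 0 0; 80 0 0 0 0 0; 93 0 0 0 0 0; 98 0 0 0 0 0; 98 0 3 0 0 0; 98 0 5 0 0 0"
}}

```text
time: 16.98
position: [0.6284, 0.0978, 0.0985]
tool_rot: [0.71, 0.705, -0.0, 0.0]
ft_force: [-3.5, 0.3, 16.0]
grip_width: 0.058
grip_force: 25.0
```

Emit:
{"method": "move_arm", "body": {
  "series": "0 0 0 0 0 0; 0 0 0 0 0 0; 0 0 0 0 0 0; 0 0 0 0 0 0; 0 0 0 0 0 0; 0 0 -30 0 0 0; 0 0 -72 0 0 0; 0 0 -72 0 0 0",
  "jaw": 1
}}

```text
time: 17.65
position: [0.6331, 0.098, 0.1767]
tool_rot: [0.71, 0.704, 0.005, 0.005]
ft_force: [1.2, 0.2, 1.7]
grip_width: 0.0869
grip_force: 0.0
```

Emit:
{"method": "move_arm", "body": {
  "series": "-10 -20 -30 0 0 0; -40 -40 -45 0 0 0; -68 -65 -60 0 0 0; -98 -85 -75 0 0 0; -125 -110 -90 0 0 0; -150 -130 -105 0 0 0; -175 -150 -120 0 0 0; -198 -168 -130 0 0 0"
}}

```text
time: 18.32
position: [0.4579, -0.1, 0.3011]
tool_rot: [0.71, 0.704, 0.0, 0.001]
ft_force: [0.6, -0.2, -0.4]
grip_width: 0.0869
grip_force: 0.0
```

```bash
python3 - <<'E'
from h import *
a=shot('scene');b=shot('side');w=shot('wrist','w3.png')
show(w,['can3_c','open_c','row1_c'],k=5)
for cs in ([w],[b]): print('blu',[fit(cs,'blue',[.446,-.088,y0],z) for y0 in (0,.4) for z in (.1,.107)])
for cs in ([w],[a,b]): print('yel',fit(cs,'yellow',[.437,.0175,.1],0))
for y in (-.165,.098,.155,.212): print('row',fit([b],'brown',[.626,y,0],.107))
o,x,r=st();print(o['q'],x)
E
```

```text
can3_c []
open_c [([0.434, 0.018, 0.063], 0.98)]
row1_c []
blu [(array([ 0.4466, -0.0717, -0.2648]), np.float64(0.415)), (array([ 0.4464, -0.0719, -0.2048]), np.float64(0.418)), (array([ 0.4509, -0.0735,  0.4184]), np.float64(0.353)), (array([ 0.4493, -0.0731,  0.2693]), np.float64(0.368))]
blu [(array([ 0.4528, -0.0653, -0.1974]), np.float64(0.546)), (array([ 0.4516, -0.0607, -0.2948]), np.float64(0.517)), (array([ 0.451 , -0.0644, -0.0583]), np.float64(0.506)), (array([ 0.4511, -0.0606, -0.2996]), np.float64(0.474))]
yel (array([0.4371, 0.0186, 0.1405]), np.float64(0.317))
yel (array([0.438 , 0.0174, 0.1632]), np.float64(0.08))
row (array([ 0.6256, -0.1685,  0.0795]), np.float64(0.437))
row (array([ 0.6275,  0.1098, -0.0423]), np.float64(0.385))
row (array([0.6251, 0.1841, 0.0957]), np.float64(0.509))
row (array([0.6238, 0.2092, 0.0977]), np.float64(0.357))
[-4.49410056e-01  2.46083023e-01  1.73803239e+00  5.27542049e-04
  1.15779501e+00 -4.42220192e-01] [ 0.45903711 -0.09801724  0.2992053 ]
```

View pics/w3.png

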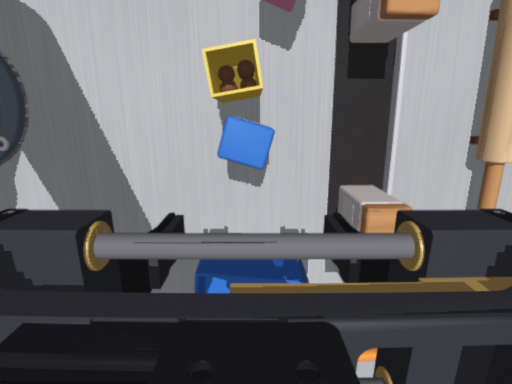

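The wrist view shows the blue lid with top corners near (228,117), (274,127), (265,168) and (219,157), and yellow at (233,70). Blue sits closer to yellow than before, so it was the one knocked.

```bash
cat > lid.py <<'E'
from h import *
import sys
def lid(w,col,seed):
    m=cmask(w,col).astype(np.uint8);n,l,s,c=cv2.connectedComponentsWithStats(m)
    k=min([i for i in range(1,n) if s[i,4]>150],key=lambda i:np.hypot(*(c[i]-seed)))
    cn=cv2.findContours((l==k).astype(np.uint8),cv2.RETR_EXTERNAL,cv2.CHAIN_APPROX_NONE)[0][0].reshape(-1,2)
    P=ray(w,cn,.12)[:,:2]*1000;(cx,cy),(a,b),t=cv2.minAreaRect(P.astype(np.float32));return (round(cx,1),round(cy,1)),(round(a,1),round(b,1)),round(t,1),s[k,4]
E
python3 - <<'E'
from lid import *
w=shot('wrist')
print(lid(w,'blue',(247,142)));print(lid(w,'yellow',(233,70)))
print(ray(w,[(228,117),(274,127),(265,168),(219,157)],.12).round(3))
b=shot('side');print(fit([b],'blue',[.449,-.055,-.25],.107));show(b,['can3_c','can2_c'])
E
```

```text
((449.1, -60.1), (48.2, 56.1), 73.1, np.int32(2060))
((437.6, 15.7), (56.0, 56.1), 9.0, np.int32(2025))
[[ 0.431 -0.027  0.12 ]
 [ 0.482 -0.039  0.12 ]
 [ 0.472 -0.085  0.12 ]
 [ 0.419 -0.072  0.12 ]]
(array([ 0.4518, -0.0607, -0.2144]), np.float64(0.229))
can3_c [([0.448, -0.061, 0.059], 0.7)]
can2_c [([0.436, 0.264, 0.057], 0.94)]
```

Emit:
{"method": "move_arm", "body": {
  "series": "20 -4 30 0 0 5; 39 -9 60 0 0 10; 39 -9 90 0 0 15; 39 -9 120 0 0 15; 39 -9 150 0 0 15; 39 -9 180 0 0 15; 39 -9 201 0 0 15; 39 -9 201 0 0 15"
}}

```text
time: 19.48
position: [0.4479, -0.0581, 0.0949]
tool_rot: [0.795, 0.606, -0.002, -0.004]
ft_force: [-1.6, 0.4, -0.9]
grip_width: 0.0871
grip_force: 0.0
```

Emit:
{"method": "move_arm", "body": {
  "series": "0 0 0 0 0 0; 0 0 0 0 0 0; 0 0 0 0 0 0; 0 0 0 0 0 0; 0 0 0 0 0 0; 0 0 0 0 0 0; 0 0 -20 0 0 0; 0 0 -40 0 0 0",
  "jaw": 0
}}

```text
time: 20.15
position: [0.4488, -0.0591, 0.1383]
tool_rot: [0.796, 0.606, -0.001, -0.002]
ft_force: [0.6, 0.3, -2.9]
grip_width: 0.0576
grip_force: 24.8
```

```bash
python3 - <<'E'
from h import *
o,x,r=st();print(o['grip_width'])
delta([0.626,-.105,.260],down(0));print(o['q'])
E
```

```text
0.05762637457093617
shift [   3.   182.6 -122.3] turn [ -0.2  -0.1 -15.5]
[-3.78600833e-01  4.84658298e-01  1.95455829e+00  4.81842398e-05
  7.06077828e-01 -1.08899256e-01]
```

Emit:
{"method": "move_arm", "body": {
  "series": "0 0 -41 0 0 0; 0 0 -82 0 0 -5; 1 20 -115 0 0 -10; 1 60 -122 0 0 -15; 2 100 -122 0 0 -15.5; 3 140 -122 0 0 -15.5; 3 180 -122 0 0 -15.5; 3 182 -122 0 0 -15.5"
}}

```text
time: 20.82
position: [0.6335, -0.1079, 0.2601]
tool_rot: [0.707, 0.707, 0.002, 0.005]
ft_force: [0.9, 0.6, -2.4]
grip_width: 0.0582
grip_force: 24.9
```

Emit:
{"method": "move_arm", "body": {
  "series": "0 0 0 0 0 0; 0 0 0 0 0 0; 0 0 0 0 0 0"
}}

```text
time: 21.07
position: [0.6242, -0.1043, 0.2597]
tool_rot: [0.707, 0.707, -0.001, -0.002]
ft_force: [-0.1, -0.1, -4.3]
grip_width: 0.0577
grip_force: 24.9
```

```bash
python3 - <<'E'
from h import *
delta([0.626,-.105,.099],down(0))
E
```

```text
shift [ -0.9   2.3 160.7] turn [-0.2 -0.1  0.1]
```

Emit:
{"method": "move_arm", "body": {
  "series": "0 1 41 0 0 0; 0 1 82 0 0 0; 0 1 115 0 0 0; 0 1 135 0 0 0; 0 1 148 0 0 0; 0 1 155 0 0 0; 0 1 161 0 0 0; 0 1 161 0 0 0"
}}

```text
time: 21.73
position: [0.627, -0.1049, 0.1004]
tool_rot: [0.707, 0.707, 0.0, 0.0]
ft_force: [0.6, 0.4, -3.7]
grip_width: 0.058
grip_force: 25.0
```

Emit:
{"method": "move_arm", "body": {
  "series": "0 0 0 0 0 0; 0 0 0 0 0 0; 0 0 0 0 0 0; 0 0 0 0 0 0; 0 0 0 0 0 0; 0 0 -30 0 0 0; 0 0 -70 0 0 0; 0 0 -70 0 0 0",
  "jaw": 1
}}

```text
time: 22.4
position: [0.6319, -0.1065, 0.1768]
tool_rot: [0.707, 0.707, 0.003, 0.006]
ft_force: [1.4, -0.5, 0.5]
grip_width: 0.0865
grip_force: 0.0
```

```bash
python3 - <<'E'
from h import *
delta([0.50,.20,.30],down(0))
E
```

```text
shift [ 306.  -129.9 -126.3] turn [0.8 0.3 0.1]
```

Emit:
{"method": "move_arm", "body": {
  "series": "20 -10 -30 0 0 0; 55 -28 -45 0 0 0; 88 -45 -60 0 0 0; 120 -62 -75 0 0 0; 155 -80 -90 0 0 0; 190 -98 -105 0 0 0; 225 -115 -120 0 0 0; 262 -130 -126 0 0 0"
}}

```text
time: 23.07
position: [0.4968, 0.1581, 0.298]
tool_rot: [0.707, 0.707, 0.002, 0.001]
ft_force: [1.5, 0.6, 0.2]
grip_width: 0.0874
grip_force: 0.0
```

Emit:
{"method": "move_arm", "body": {
  "series": "40 -16 0 0 0 0; 80 -30 0 0 0 0; 80 -30 0 0 0 0; 80 -30 0 0 0 0; 80 -30 0 0 0 0"
}}

```text
time: 23.48
position: [0.4671, 0.2368, 0.2957]
tool_rot: [0.706, 0.708, 0.0, 0.001]
ft_force: [0.5, 0.5, 0.3]
grip_width: 0.0871
grip_force: 0.0
```

```bash
python3 - <<'E'
from lid import *
w=shot('wrist');show(w,['can2_c'])
print(lid(w,'red',pix(w,[.437,.265,.12])[0]))
b=shot('side');a=shot('scene');print(fit([a],'red',[.438,.265,-.3],.107),fit([b],'red',[.438,.265,-.3],.107));show(b,['can2_c','can3_c'])
o,x,r=st();print(x,o['q'])
E
```

```text
can2_c []
((437.9, 269.0), (48.1, 55.3), 76.8, np.int32(2061))
(array([ 0.44  ,  0.2667, -0.289 ]), np.float64(0.21)) (array([ 0.4382,  0.2668, -0.2334]), np.float64(0.144))
can2_c [([0.437, 0.264, 0.061], 0.77)]
can3_c [([0.625, -0.107, 0.06], 0.64)]
[0.46756427 0.23560621 0.29543131] [ 2.53181347e-01  3.30029714e-01  1.62177421e+00 -8.63453591e-05
  1.19000758e+00  2.54496715e-01]
```

Emit:
{"method": "move_arm", "body": {
  "series": "16 -15 25 0 0 7; 31 -30 50 0 0 14; 31 -30 85 0 0 14; 31 -30 120 0 0 14; 31 -30 150 0 0 14; 31 -30 180 0 0 14; 31 -30 197 0 0 14; 31 -30 197 0 0 14"
}}

```text
time: 24.45
position: [0.435, 0.2662, 0.0951]
tool_rot: [0.788, 0.615, -0.004, -0.001]
ft_force: [-0.9, 0.1, 0.2]
grip_width: 0.087
grip_force: 0.0
```

Emit:
{"method": "move_arm", "body": {
  "series": "0 0 0 0 0 0; 0 0 0 0 0 0; 0 0 0 0 0 0; 0 0 0 0 0 0; 0 0 0 0 0 0; 0 0 0 0 0 0; 0 0 -40 0 0 0; 0 0 -80 0 0 0",
  "jaw": 0
}}

```text
time: 25.12
position: [0.4342, 0.2668, 0.1763]
tool_rot: [0.788, 0.616, -0.005, -0.002]
ft_force: [1.7, 0.6, -3.0]
grip_width: 0.058
grip_force: 24.9
```

Emit:
{"method": "move_arm", "body": {
  "series": "0 0 -40 0 0 -5; 0 0 -82 0 0 -10; 0 0 -82 0 0 -14; 0 0 -82 0 0 -14"
}}

```text
time: 25.45
position: [0.4379, 0.2682, 0.2633]
tool_rot: [0.706, 0.708, 0.003, 0.001]
ft_force: [0.0, -1.0, -4.5]
grip_width: 0.0578
grip_force: 24.9
```

```bash
python3 - <<'E'
from h import *
delta([0.626,.042,.26],down(0))
E
```

```text
shift [-226.7  187.5    4. ] turn [ 0.3 -0.1  0.1]
```

Emit:
{"method": "move_arm", "body": {
  "series": "-31 25 0 0 0 0; -62 50 0 0 0 0; -93 75 0 0 0 0; -124 100 0 0 0 0; -155 125 0 0 0 0; -186 150 0 0 0 0; -215 175 0 0 0 0; -230 188 0 0 0 0"
}}

```text
time: 26.12
position: [0.6267, 0.0338, 0.2578]
tool_rot: [0.709, 0.706, -0.001, -0.0]
ft_force: [-0.1, -0.1, -2.6]
grip_width: 0.058
grip_force: 25.0
```

Emit:
{"method": "move_arm", "body": {
  "series": "0 0 0 0 0 0; 0 0 0 0 0 0; 0 0 0 0 0 0; 0 0 0 0 0 0"
}}

```text
time: 26.45
position: [0.6233, 0.0391, 0.2592]
tool_rot: [0.707, 0.708, -0.001, -0.002]
ft_force: [-0.0, -0.1, -3.2]
grip_width: 0.0581
grip_force: 25.0
```

```bash
python3 - <<'E'
from h import *
delta([0.626,.038,.099],down(0))
E
```

```text
shift [ -1.3   3.3 160.2] turn [-0.2 -0.   0.1]
```

Emit:
{"method": "move_arm", "body": {
  "series": "-1 1 41 0 0 0; -1 2 82 0 0 0; -1 2 115 0 0 0; -1 2 135 0 0 0; -1 2 148 0 0 0; -1 2 155 0 0 0; -1 2 160 0 0 0; -1 2 161 0 0 0"
}}

```text
time: 27.12
position: [0.6269, 0.0379, 0.1001]
tool_rot: [0.706, 0.708, 0.0, -0.0]
ft_force: [-0.3, -0.1, -2.5]
grip_width: 0.0582
grip_force: 25.0
```

Emit:
{"method": "move_arm", "body": {
  "series": "0 0 0 0 0 0; 0 0 0 0 0 0; 0 0 0 0 0 0; 0 0 0 0 0 0; 0 0 0 0 0 0; 0 0 -30 0 0 0; 0 0 -70 0 0 0; 0 0 -70 0 0 0",
  "jaw": 1
}}

```text
time: 27.78
position: [0.6319, 0.0365, 0.1768]
tool_rot: [0.707, 0.707, 0.004, 0.005]
ft_force: [1.9, -0.5, 1.4]
grip_width: 0.087
grip_force: 0.0
```

```bash
python3 - <<'E'
from h import *
o,x,r=st();print(x,o['q'])
b=shot('side','d4.png')
# fit arm geometry from the poses seen (r,z with q4=0, tool down)
D=[([-1.39048,.527497,1.432736],(.219495,-.585139,.244539)),([-1.026787,.196611,1.51142],(.347456,-.359981,.400797)),([-.204659,.209533,1.497509],(.507055,.00802,.399632)),([-.44941,.246083,1.738032],(.459037,-.098017,.299205)),([.253181,.33003,1.621774],(.467564,.235606,.295431)),([-.3786,.484658,1.954558],(.4488,-.0591,.1383))]
from scipy.optimize import least_squares
def f(v):
    a0,L1,L2,b,H,off=v;e=[]
    for q,p in D:
        rad=np.cos(q[0])*p[0]+np.sin(q[0])*p[1];lat=-np.sin(q[0])*p[0]+np.cos(q[0])*p[1];s=q[1]+q[2]
        e+=[a0+L1*np.sin(q[1])+L2*np.sin(s)+b*np.cos(s)-rad,H+L1*np.cos(q[1])+L2*np.cos(s)-b*np.sin(s)-p[2],off-lat]
    return e
s=least_squares(f,[0,.4,.4,0,.1,.1]);print(s.x.round(4),np.abs(s.fun).max())
E
```

```text
[0.63191978 0.03650587 0.17681042] [-1.18657897e-01  6.11727929e-01  1.48501810e+00  2.28756870e-04
  1.03074253e+00 -1.19715212e-01]
[-4.000e-04  5.881e-01  3.926e-01  1.157e-01 -7.600e-03  1.110e-01] 0.00035964492834839046
```

View pics/d4.png

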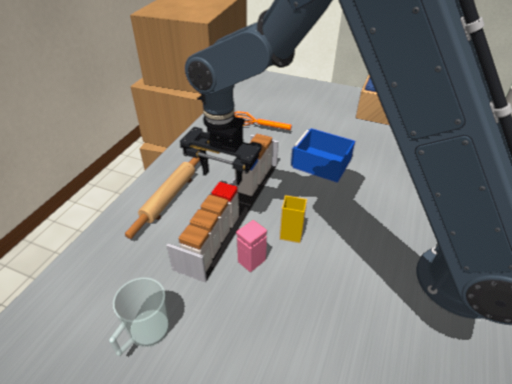

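The side view shows red placed at (226,190) beside the row, with everything upright. The pouring grasp has to be tilted, so I'll first carry the yellow canister with a top grasp to open space at about (0.29, 0.37), then regrasp it from the side.

```bash
python3 - <<'E'
from h import *
delta([.4375,.0165,.23],down(np.radians(8.5)))
b=shot('side');a=shot('scene');print(fit([a],'yellow',[.4375,.0165,.15],0),fit([b],'yellow',[.4375,.0165,.15],0))
E
```

```text
shift [ -19.9 -192.5  -57.7] turn [ 0.6  0.1 -8.4]
(array([ 0.437 ,  0.0144, -0.1087]), np.float64(0.438)) (array([0.4391, 0.0165, 0.1993]), np.float64(0.041))
```

Emit:
{"method": "move_arm", "body": {
  "series": "0 -10 -40 0 0 -3; -4 -45 -58 0 0 -6; -8 -80 -58 0 0 -9; -12 -118 -58 0 0 -9.5; -16 -155 -58 0 0 -9.5; -20 -190 -58 0 0 -9.5; -20 -192 -58 0 0 -9.5; -20 -192 -58 0 0 -9.5"
}}

```text
time: 28.6
position: [0.4317, 0.0172, 0.2264]
tool_rot: [0.646, 0.763, -0.001, -0.002]
ft_force: [0.4, 0.0, -0.7]
grip_width: 0.0873
grip_force: 0.0
```

Emit:
{"method": "move_arm", "body": {
  "series": "0 0 0 0 0 0; 0 0 0 0 0 0; 0 0 40 0 0 0; 0 0 75 0 0 0; 0 0 105 0 0 0; 0 0 125 0 0 0; 0 0 131 0 0 0; 0 0 131 0 0 0"
}}

```text
time: 29.27
position: [0.4354, 0.0168, 0.0947]
tool_rot: [0.646, 0.764, -0.001, -0.001]
ft_force: [-0.0, 0.8, 0.5]
grip_width: 0.0868
grip_force: 0.0
```

```bash
python3 - <<'E'
from h import *
delta([.4375,.0165,.098],down(np.radians(9.5)))
E
```

```text
shift [-0.6  2.  -3.3] turn [-0.2 -0.1  0.1]
```

Emit:
{"method": "move_arm", "body": {
  "series": "0 1 -1 0 0 0; 0 1 -1 0 0 0; 0 1 -1 0 0 0; 0 1 -1 0 0 0; 0 1 -1 0 0 0; 0 1 -1 0 0 0; 0 1 -20 0 0 0; 0 1 -40 0 0 0",
  "jaw": 0
}}

```text
time: 29.93
position: [0.4349, 0.0171, 0.1363]
tool_rot: [0.646, 0.763, -0.001, -0.002]
ft_force: [0.2, 0.7, -2.1]
grip_width: 0.0575
grip_force: 25.0
```

Emit:
{"method": "move_arm", "body": {
  "series": "0 0 -30 0 0 0; 0 0 -60 0 0 0; 0 0 -90 0 0 0; 0 0 -110 0 0 0; 0 0 -110 0 0 0"
}}

```text
time: 30.35
position: [0.4383, 0.0165, 0.2503]
tool_rot: [0.646, 0.764, 0.002, 0.004]
ft_force: [0.5, -0.3, -2.0]
grip_width: 0.058
grip_force: 25.0
```

```bash
python3 - <<'E'
from h import *
o,x,r=st();print(o['q'],x)
delta([.29,.37,.245],down(np.radians(38.2)))
E
```

```text
[-2.18148465e-01  2.65130389e-01  1.87737122e+00  6.45034540e-05
  9.89838289e-01 -3.85149704e-01] [0.43834378 0.0165399  0.25031276]
shift [373.2 -87.6   3.3] turn [  0.4   0.3 -28.6]
```

Emit:
{"method": "move_arm", "body": {
  "series": "22 -5 0 0 0 0; 54 -13 0 0 0 -4; 90 -21 0 0 0 -8; 126 -30 0 0 0 -12; 162 -38 0 0 0 -16; 198 -46 0 0 0 -20; 234 -55 0 0 0 -24; 268 -63 0 0 0 -28.5"
}}

```text
time: 31.02
position: [0.3272, 0.2718, 0.2451]
tool_rot: [0.436, 0.9, -0.001, -0.001]
ft_force: [1.4, 0.5, -1.9]
grip_width: 0.058
grip_force: 25.0
```

```bash
python3 - <<'E'
from h import *
delta([.29,.37,.25],down(np.radians(38.2)))
E
```

```text
shift [100.2  31.6  -4.9] turn [-0.2 -0.   0.1]
```

Emit:
{"method": "move_arm", "body": {
  "series": "32 10 0 0 0 0; 62 20 0 0 0 0; 85 28 0 0 0 0; 98 31 0 0 0 0; 98 31 0 0 0 0; 98 31 0 0 0 0; 98 31 0 0 0 0; 98 31 0 0 0 0"
}}

```text
time: 31.68
position: [0.2935, 0.3659, 0.2459]
tool_rot: [0.438, 0.899, -0.001, -0.0]
ft_force: [0.2, 0.7, -1.8]
grip_width: 0.0577
grip_force: 25.0
```

```bash
python3 - <<'E'
from h import *
o,x,r=st();print(o['q'],x)
delta([.29,.37,.099],down(np.radians(38.2)))
E
```

```text
[ 6.56015508e-01  3.17444909e-01  1.80862453e+00 -4.05606167e-04
  1.01728922e+00 -6.84503903e-03] [0.29349259 0.36586523 0.24590785]
shift [5.500e+00 1.000e-01 1.469e+02] turn [-0.1  0.  -0.2]
```

Emit:
{"method": "move_arm", "body": {
  "series": "0 0 40 0 0 0; 0 0 80 0 0 0; 0 0 110 0 0 0; 0 0 130 0 0 0; 0 0 140 0 0 0; 0 0 144 0 0 0; 0 0 147 0 0 0; 0 0 147 0 0 0"
}}

```text
time: 32.35
position: [0.2941, 0.3668, 0.0996]
tool_rot: [0.438, 0.899, 0.0, 0.0]
ft_force: [-0.5, -0.0, -2.7]
grip_width: 0.0581
grip_force: 25.0
```

Emit:
{"method": "move_arm", "body": {
  "series": "0 0 1 0 0 0; 0 0 1 0 0 0; 0 0 1 0 0 0"
}}

```text
time: 32.6
position: [0.294, 0.3673, 0.0994]
tool_rot: [0.438, 0.899, 0.001, 0.0]
ft_force: [1.1, -0.7, -1.4]
grip_width: 0.0576
grip_force: 25.0
```

Emit:
{"method": "move_arm", "body": {
  "series": "0 0 1 0 0 0; 0 0 1 0 0 0; 0 0 1 0 0 0; 0 0 1 0 0 0; 0 0 1 0 0 0; 0 0 -30 0 0 0; 0 0 -70 0 0 0; 0 0 -110 0 0 0",
  "jaw": 1
}}

```text
time: 33.27
position: [0.2927, 0.3663, 0.2089]
tool_rot: [0.438, 0.899, -0.002, -0.001]
ft_force: [0.7, 1.9, 0.1]
grip_width: 0.0868
grip_force: 0.0
```

Emit:
{"method": "move_arm", "body": {
  "series": "0 0 -30 0 0 0; 0 35 -40 0 0 0; 0 75 -40 0 0 0; 0 115 -40 0 0 0; 0 130 -40 0 0 0; 0 130 -40 0 0 0"
}}

```text
time: 33.77
position: [0.3995, 0.4494, 0.2486]
tool_rot: [0.438, 0.899, 0.002, 0.001]
ft_force: [0.1, 1.2, -0.0]
grip_width: 0.0872
grip_force: 0.0
```

```bash
cat >> h.py <<'E'
def tilt(phi,th,sg):
    "tool in vertical plane at angle phi, pointing inward th from down, closing tangentially (sg=+-1)"
    e=np.array([np.cos(phi),np.sin(phi),0]);z=-np.sin(th)*e-np.cos(th)*np.array([0,0,1.])
    y=sg*np.array([-e[1],e[0],0]);return R.from_matrix(np.c_[np.cross(y,z),y,z])
E
python3 - <<'E'
from h import *
o,x,r=st();print(o['q'],x)
b=shot('side','d5.png');a=shot('scene')
print(fit([b],'yellow',[.294,.367,.67],0),fit([a],'yellow',[.294,.367,.67],0))
phi=np.radians(38.3);e=np.array([np.cos(phi),np.sin(phi),0])
for sg in (1,-1):
  M=tilt(phi,np.radians(65),sg);G=np.array([.294,.367,.05]);P=G-(.003+.12)*M.as_matrix()[:,2];print(P);delta(P,M)
E
```

```text
[ 6.58477472e-01  4.88965135e-01  1.49314315e+00 -9.14278503e-05
  1.15484236e+00 -5.04025782e-03] [0.39946486 0.44936532 0.2486487 ]
(array([0.2948, 0.3671, 0.601 ]), np.float64(0.058)) (array([0.2929, 0.3691, 0.8399]), np.float64(0.073))
[0.38148362 0.4360904  0.10198205]
shift [  0.2 -16.8 145.8] turn [ 50.6  50.3 -79.6]
[0.38148362 0.4360904  0.10198205]
shift [  0.2 -16.8 145.8] turn [ 50.3 -50.5  79.2]
```

View pics/d5.png

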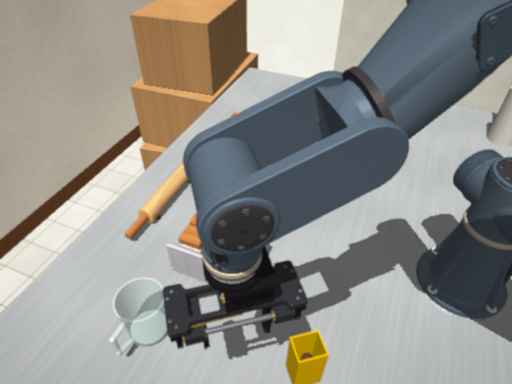

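Emit:
{"method": "move_arm", "body": {
  "series": "0 0 0 3.2 3.1 -5; 0 0 0 6.3 6.3 -10; 0 0 0 9.5 9.4 -15; 0 0 0 12.6 12.6 -20; 0 0 0 15.8 15.7 -25; 0 0 0 19 18.8 -30; 0 0 0 22.1 22 -35; 0 0 0 25.3 25.1 -40"
}}

```text
time: 34.53
position: [0.3946, 0.4459, 0.2492]
tool_rot: [0.086, 0.949, -0.1, -0.285]
ft_force: [0.4, -0.3, -1.0]
grip_width: 0.0868
grip_force: 0.0
```

Emit:
{"method": "move_arm", "body": {
  "series": "0 0 0 3.2 3.1 -5; 0 0 0 6.3 6.3 -10; 0 0 0 9.5 9.4 -15; 0 0 0 12.6 12.6 -20; 0 0 0 15.8 15.7 -25; 0 0 0 19 18.8 -30; 0 0 0 22.1 22 -35; 0 0 0 25.3 25.1 -40"
}}

```text
time: 35.2
position: [0.3951, 0.4463, 0.2488]
tool_rot: [-0.282, 0.795, -0.177, -0.508]
ft_force: [-0.4, -0.7, -1.2]
grip_width: 0.0868
grip_force: 0.0
```

```bash
python3 - <<'E'
from h import *
o,x,r=st();print(o['q'],x,r.as_matrix()[:,2])
phi=np.radians(38.3)
M=tilt(phi,np.radians(65),1);G=np.array([.294,.367,.05])
for k in (.088,.003): P=G-k*M.as_matrix()[:,2];print(P);delta(P,M)
E
```

```text
[ 0.6640906   1.01113654  0.83982484 -0.01645758  2.42573047 -1.59330143] [0.39508949 0.44629754 0.24879732] [-0.70723242 -0.56725172 -0.4219571 ]
[0.35658991 0.41643053 0.08719041]
shift [-126.     0.2  112.4] turn [-0.4 -0.   0.5]
[0.29613375 0.36868513 0.05126785]
shift [-126.     0.7  197.4] turn [-0.4 -0.   0.5]
```

Emit:
{"method": "move_arm", "body": {
  "series": "-30 0 25 0 0 0; -60 0 50 0 0 0; -90 0 75 0 0 0; -115 0 100 0 0 0; -126 0 112 0 0 0; -126 0 112 0 0 0; -126 0 112 0 0 0; -126 0 112 0 0 0"
}}

```text
time: 35.87
position: [0.359, 0.4181, 0.0885]
tool_rot: [-0.28, 0.797, -0.176, -0.505]
ft_force: [0.1, -0.8, 0.5]
grip_width: 0.087
grip_force: 0.0
```

```bash
python3 - <<'E'
from h import *
o,x,r=st();print(o['q'],x)
phi=np.radians(38.3)
M=tilt(phi,np.radians(65),1);G=np.array([.294,.367,.05])
delta(G-.003*M.as_matrix()[:,2],M)
b=shot('side','d6.png');print(fit([b],'yellow',[.294,.367,.67],0));show(b,['jug_c','open_c'])
E
```

```text
[ 0.66356123  1.13630835  1.02087186 -0.01123394  2.11241385 -1.5829706 ] [0.35902497 0.41812994 0.08848756]
shift [ 0.6  0.6 88.2] turn [-0.3  0.4  0.2]
(array([0.2919, 0.3876, 0.3069]), np.float64(0.159))
jug_c [([0.622, 0.211, 0.058], 0.64)]
open_c [([0.29, 0.37, 0.058], 0.76)]
```

View pics/d6.png

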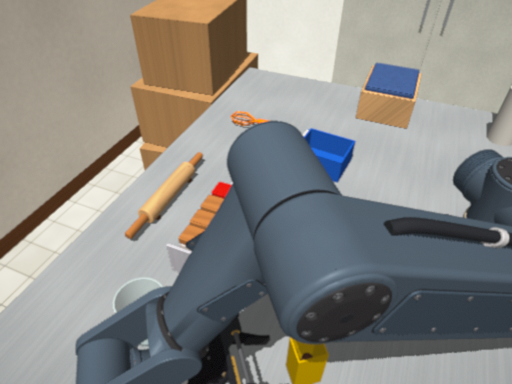

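The side view shows the gripper lined up behind the yellow canister at (308,360), and the jug is clear of it. I'll advance and grip.

Emit:
{"method": "move_arm", "body": {
  "series": "0 0 20 0 0 0; 0 0 40 0 0 0; 0 0 60 0 0 0; 0 0 75 0 0 0; 0 0 84 0 0 0; 0 0 87 0 0 0; 0 0 87 0 0 0"
}}

```text
time: 36.6
position: [0.2974, 0.3688, 0.0501]
tool_rot: [-0.28, 0.797, -0.176, -0.505]
ft_force: [-0.5, 0.3, -0.2]
grip_width: 0.0872
grip_force: 0.0
```

Emit:
{"method": "move_arm", "body": {
  "series": "0 0 0 0 0 0; 0 0 0 0 0 0; 0 0 0 0 0 0; 0 0 0 0 0 0; 0 0 0 0 0 0; 0 0 0 0 0 0; 0 0 0 0 0 0",
  "jaw": 0,
  "newtons": 35
}}

```text
time: 37.18
position: [0.2969, 0.3688, 0.0497]
tool_rot: [-0.28, 0.797, -0.176, -0.506]
ft_force: [-0.6, 0.4, 1.0]
grip_width: 0.0502
grip_force: 35.0
```

```bash
python3 - <<'E'
from h import *
o,x,r=st();print(o['q'],x,o['grip_width'],r.inv().apply([0,0,1]))
E
```

```text
[ 0.66237116  1.11647143  1.26003902 -0.01030543  1.89499004 -1.58133072] [0.29694926 0.3688497  0.04972321] 0.050153703618714164 [ 0.90438615  0.00238974 -0.4267083 ]
```

Emit:
{"method": "move_arm", "body": {
  "series": "8 0 -4 0 0 0; 27 0 -13 0 0 0; 54 0 -26 0 0 0; 82 0 -39 0 0 0; 110 0 -52 0 0 0; 138 0 -65 0 0 0; 166 0 -78 0 0 0; 181 0 -85 0 0 0"
}}

```text
time: 37.85
position: [0.2975, 0.3683, 0.2531]
tool_rot: [-0.28, 0.798, -0.176, -0.503]
ft_force: [0.7, 0.6, -2.2]
grip_width: 0.0498
grip_force: 35.0
```

```bash
cat >> h.py <<'E'
def series(poses,start=None):
    o,x,r=st()
    if start: x,r=start
    out=[]
    for p,M in poses:
        s=r.inv().apply(np.array(p)-x)*1000;t=(r.inv()*M).as_rotvec(degrees=True)
        out.append(' '.join('%.3g'%(round(v,1)+0) for v in [*s,*t]))
    print('; '.join(out))
E
python3 - <<'E'
from h import *
o,x,r=st();print(o['q'],x,o['grip_width'])
a=shot('scene');show(a,['tub']);show(a,['tub'],'search_frame')
P=[]
for k in range(1,9):
    Z=R.from_euler('z',-4.9*k,degrees=True);P.append((Z.apply(x),Z*r))
series(P)
E
```

```text
[ 0.66175492  0.83216214  1.26260417 -0.01382709  2.17192829 -1.58548964] [0.29751642 0.36834418 0.2531429 ] 0.049800964043033816
tub [([0.442, -0.33, 0.001], 0.8)]
tub [([0.428, -0.333, 0.036], 0.67)]
-0.5 -39.9 -7.6 -4.4 0 2.1; -1.9 -80.2 -10.9 -8.8 0 4.2; -1.9 -121 -11 -13.3 0 6.3; -0.4 -161 -8 -17.7 0 8.5; 2.5 -201 -1.9 -22.1 0 10.6; 7 -240 7.2 -26.5 0 12.7; 12.8 -278 19.4 -30.9 0 14.8; 20.1 -315 34.4 -35.4 0 16.9
```

Emit:
{"method": "move_arm", "body": {
  "series": "-0.5 -39.9 -7.6 -4.4 0 2.1; -1.9 -80.2 -10.9 -8.8 0 4.2; -1.9 -121 -11 -13.3 0 6.3; -0.4 -161 -8 -17.7 0 8.5; 2.5 -201 -1.9 -22.1 0 10.6; 7 -240 7.2 -26.5 0 12.7; 12.8 -278 19.4 -30.9 0 14.8; 20.1 -315 34.4 -35.4 0 16.9"
}}

```text
time: 38.67
position: [0.4634, 0.0954, 0.2501]
tool_rot: [0.006, 0.844, 0.003, -0.536]
ft_force: [1.1, 0.6, -2.8]
grip_width: 0.0501
grip_force: 35.0
```

Emit:
{"method": "move_arm", "body": {
  "series": "-0.5 -39.9 -7.6 -4.4 0 2.1; -1.9 -80.2 -10.9 -8.8 0 4.2; -1.9 -121 -11 -13.3 0 6.3; -0.4 -161 -8 -17.7 0 8.5; 2.5 -201 -1.9 -22.1 0 10.6; 7 -240 7.2 -26.5 0 12.7; 12.8 -278 19.4 -30.9 0 14.8; 20.1 -315 34.4 -35.4 0 16.9"
}}

```text
time: 39.33
position: [0.4193, -0.2191, 0.254]
tool_rot: [0.29, 0.793, 0.182, -0.503]
ft_force: [-0.1, -0.9, -2.5]
grip_width: 0.0497
grip_force: 35.0
```

```bash
cat > pour.py <<'E'
from h import *
tub=np.array([.443,-.329,0])
ph=np.radians(-48.2);e=np.array([np.cos(ph),np.sin(ph),0])
M0=tilt(ph,np.radians(65),1);u0=M0.inv().apply([0,0,1.])   # canister axis in tool frame
def pose(fi,mz,back=.015):
    Rz=M0*R.from_rotvec([0,0,np.radians(fi)]);u=Rz.apply(u0);m=tub-back*e+[0,0,mz]
    g=m-.07*u;return g-.003*Rz.as_matrix()[:,2],Rz
E
python3 - <<'E'
from pour import *
o,x,r=st();print(o['q'],x,o['grip_width'])
p,M=pose(0,.30);print(p);delta(p,M)
for f in (0,60,90,120,150,180):
    p,M=pose(f,.15);print(f,p.round(3),(M.apply(u0)).round(2))
E
```

```text
[-0.71068444  0.83254101  1.26219541 -0.01522131  2.17593783 -1.58119417] [ 0.41929866 -0.21912591  0.25400946] 0.049712626779166144
[ 0.43481426 -0.31984475  0.23126785]
shift [-53.6 -67.1 -59.5] turn [-7.5  0.3  3.3]
0 [ 0.435 -0.32   0.081] [ 0. -0.  1.]
60 [ 0.385 -0.346  0.11 ] [0.71 0.38 0.59]
90 [ 0.37  -0.342  0.139] [0.93 0.32 0.18]
120 [ 0.367 -0.326  0.168] [ 0.97  0.09 -0.23]
150 [ 0.378 -0.304  0.189] [ 0.81 -0.23 -0.53]
180 [ 0.399 -0.28   0.196] [ 0.51 -0.57 -0.64]
```

Emit:
{"method": "move_arm", "body": {
  "series": "-10 -12 -10 -2 0 1; -26 -33 -29 -4 0 2; -42 -53 -47 -6 0 3; -54 -67 -59 -7.5 0.3 3.3; -54 -67 -59 -7.5 0.3 3.3; -54 -67 -59 -7.5 0.3 3.3"
}}

```text
time: 39.83
position: [0.4349, -0.3187, 0.2302]
tool_rot: [0.344, 0.77, 0.219, -0.491]
ft_force: [-1.2, 0.2, -2.5]
grip_width: 0.0497
grip_force: 35.0
```

```bash
python3 - <<'E'
from pour import *
o,x,r=st();print(o['q'],x,o['grip_width']);delta(*pose(0,.30))
mz=lambda f:.30-.155*min(f/91,1)
f=[7*k for k in range(0,24)]
for s in (0,8,16): series([pose(q,mz(q)) for q in f[s+1:s+9] if q<=161],start=pose(f[s],mz(f[s])))
E
```

```text
[-8.39875296e-01  9.47095064e-01  1.05753173e+00  2.54426057e-04
  2.27358642e+00 -1.57049078e+00] [ 0.43487821 -0.31868178  0.23019477] 0.04965021517837409
shift [ 0.6 -0.8 -1.2] turn [-0.1 -0.1  0. ]
-10.3 -7.7 5 0 0 7; -19.7 -15.3 10.1 0 0 14; -28.2 -22.7 15.1 0 0 21; -35.8 -29.8 20.2 0 0 28; -42.6 -36.4 25.2 0 0 35; -48.5 -42.5 30.2 0 0 42; -53.8 -47.9 35.3 0 0 49; -58.5 -52.6 40.3 0 0 56
-5.6 1.2 5 0 0 7; -10.2 2.6 10.1 0 0 14; -13.9 4.1 15.1 0 0 21; -16.7 6.1 20.2 0 0 28; -18.7 8.4 25.2 0 0 35; -13.9 2.3 25.2 0 0 42; -8.4 -3.1 25.2 0 0 49; -2.2 -7.8 25.2 0 0 56
0.5 -7.7 0 0 0 7; 1.9 -15.3 0 0 0 14; 4.2 -22.7 0 0 0 21; 7.4 -29.8 0 0 0 28; 11.5 -36.4 0 0 0 35; 16.3 -42.5 0 0 0 42; 21.8 -47.9 0 0 0 49
```

Emit:
{"method": "move_arm", "body": {
  "series": "-10.3 -7.7 5 0 0 7; -19.7 -15.3 10.1 0 0 14; -28.2 -22.7 15.1 0 0 21; -35.8 -29.8 20.2 0 0 28; -42.6 -36.4 25.2 0 0 35; -48.5 -42.5 30.2 0 0 42; -53.8 -47.9 35.3 0 0 49; -58.5 -52.6 40.3 0 0 56"
}}

```text
time: 40.5
position: [0.3888, -0.3425, 0.1621]
tool_rot: [0.665, 0.518, -0.04, -0.536]
ft_force: [-0.1, -0.3, -2.1]
grip_width: 0.0497
grip_force: 35.0
```

Emit:
{"method": "move_arm", "body": {
  "series": "-5.6 1.2 5 0 0 7; -10.2 2.6 10.1 0 0 14; -13.9 4.1 15.1 0 0 21; -16.7 6.1 20.2 0 0 28; -18.7 8.4 25.2 0 0 35; -18.7 8.4 25.2 0 0 35"
}}

```text
time: 41.0
position: [0.3706, -0.3379, 0.1381]
tool_rot: [0.789, 0.294, -0.199, -0.501]
ft_force: [-2.3, -0.9, 3.1]
grip_width: 0.0497
grip_force: 35.0
```

```bash
python3 - <<'E'
from pour import *
o,x,r=st();print(o['q'],x,o['grip_width'])
print((pose(91,.145)[0]-x)*1000)
f=[91,94,97,100,103,106,109,112,115,118,121,124,127,130,133,136,139]
for s in (0,8): series([pose(q,.145) for q in f[s+1:s+9]],start=pose(f[s],.145))
series([pose(q,.145) for q in (145,151,157,163)],start=pose(139,.145))
shot('scene','s7.png')
E
```

```text
[-0.91880339  1.02221381  1.18208585 -0.08632723  2.07231373 -0.05523036] [ 0.37060643 -0.33788094  0.13808675] 0.0497301967808084
[-1.26177148 -3.90702713 -3.31786228]
0.1 -3.3 0 0 0 3; 0.3 -6.6 0 0 0 6; 0.8 -9.9 0 0 0 9; 1.4 -13.2 0 0 0 12; 2.2 -16.4 0 0 0 15; 3.1 -19.6 0 0 0 18; 4.2 -22.7 0 0 0 21; 5.5 -25.8 0 0 0 24
0.1 -3.3 0 0 0 3; 0.3 -6.6 0 0 0 6; 0.8 -9.9 0 0 0 9; 1.4 -13.2 0 0 0 12; 2.2 -16.4 0 0 0 15; 3.1 -19.6 0 0 0 18; 4.2 -22.7 0 0 0 21; 5.5 -25.8 0 0 0 24
0.3 -6.6 0 0 0 6; 1.4 -13.2 0 0 0 12; 3.1 -19.6 0 0 0 18; 5.5 -25.8 0 0 0 24
```

View pics/s7.png

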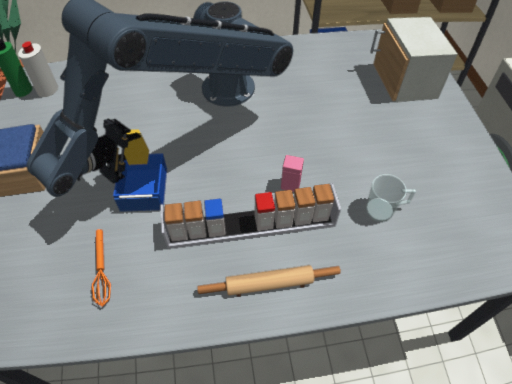

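The scene shows the canister over the tub at (135,150). The small force suggests the gripper body is brushing the tub rim, so I'll raise it before tipping further.

```bash
python3 - <<'E'
from pour import *
c=pose(91,.145)
series([pose(91,.16),pose(91,.175)]+[pose(q,.175) for q in (94,97,100,103,106,109)],start=c)
series([pose(q,.175) for q in (112,115,118,121,124,127,130,133)],start=pose(109,.175))
series([pose(q,z) for q,z in ((137,.17),(141,.165),(145,.16),(149,.155),(153,.15),(157,.15),(161,.15),(165,.15))],start=pose(133,.175))
E
```

```text
-0.2 -13.6 -6.3 0 0 0; -0.5 -27.2 -12.7 0 0 0; -0.4 -30.5 -12.7 0 0 3; -0.1 -33.8 -12.7 0 0 6; 0.3 -37.1 -12.7 0 0 9; 0.9 -40.4 -12.7 0 0 12; 1.7 -43.6 -12.7 0 0 15; 2.6 -46.8 -12.7 0 0 18
0.1 -3.3 0 0 0 3; 0.3 -6.6 0 0 0 6; 0.8 -9.9 0 0 0 9; 1.4 -13.2 0 0 0 12; 2.2 -16.4 0 0 0 15; 3.1 -19.6 0 0 0 18; 4.2 -22.7 0 0 0 21; 5.5 -25.8 0 0 0 24
3.2 -1.1 2.1 0 0 4; 6.8 -2.2 4.2 0 0 8; 10.7 -3.2 6.3 0 0 12; 14.8 -4.2 8.5 0 0 16; 19.3 -5.1 10.6 0 0 20; 20.9 -9.2 10.6 0 0 24; 22.9 -13.2 10.6 0 0 28; 25.1 -17 10.6 0 0 32
```

Emit:
{"method": "move_arm", "body": {
  "series": "-0.2 -13.6 -6.3 0 0 0; -0.5 -27.2 -12.7 0 0 0; -0.4 -30.5 -12.7 0 0 3; -0.1 -33.8 -12.7 0 0 6; 0.3 -37.1 -12.7 0 0 9; 0.9 -40.4 -12.7 0 0 12; 1.7 -43.6 -12.7 0 0 15; 2.6 -46.8 -12.7 0 0 18"
}}

```text
time: 41.72
position: [0.368, -0.3312, 0.1857]
tool_rot: [0.827, 0.168, -0.273, -0.461]
ft_force: [-0.7, -0.1, -1.7]
grip_width: 0.0497
grip_force: 35.0
```

Emit:
{"method": "move_arm", "body": {
  "series": "0.1 -3.3 0 0 0 3; 0.3 -6.6 0 0 0 6; 0.8 -9.9 0 0 0 9; 1.4 -13.2 0 0 0 12; 2.2 -16.4 0 0 0 15; 3.1 -19.6 0 0 0 18; 4.2 -22.7 0 0 0 21; 5.5 -25.8 0 0 0 24"
}}

```text
time: 42.38
position: [0.3716, -0.3149, 0.2063]
tool_rot: [0.844, -0.008, -0.363, -0.395]
ft_force: [-0.3, -0.6, -0.9]
grip_width: 0.0499
grip_force: 35.0
```

```bash
python3 - <<'E'
from pour import *
o,x,r=st();print(o['q'],x,o['grip_width'],(pose(133,.175)[0]-x)*1000,o['ft_force'])
a=shot('scene');show(a,['nut1_center'],k=6);b=shot('side');show(b,['nut1_center'],k=6)
E
```

```text
[-0.89925492  0.91256058  1.22675971 -0.06680715  2.13193826  0.69062436] [ 0.37161886 -0.31493124  0.20627772] 0.04985096113009663 [-1.45195667 -2.22069675 -3.29905531] [-0.31598973 -0.55499095 -0.93275691]
nut1_center [([0.43, -0.325, 0.175], 0.43)]
nut1_center [([0.624, -0.164, 0.061], 0.58), ([0.474, -0.329, 0.12], 0.49)]
```

Emit:
{"method": "move_arm", "body": {
  "series": "3.2 -1.1 2.1 0 0 4; 6.8 -2.2 4.2 0 0 8; 10.7 -3.2 6.3 0 0 12; 14.8 -4.2 8.5 0 0 16; 19.3 -5.1 10.6 0 0 20; 20.9 -9.2 10.6 0 0 24; 22.9 -13.2 10.6 0 0 28; 25.1 -17 10.6 0 0 32"
}}

```text
time: 43.25
position: [0.3885, -0.2895, 0.1964]
tool_rot: [0.809, -0.24, -0.458, -0.28]
ft_force: [-0.5, -0.7, -1.7]
grip_width: 0.0496
grip_force: 35.0
```

Emit:
{"method": "move_arm", "body": {
  "series": "0 0 0 0 0 0; 0 0 0 0 0 0; 0 0 0 0 0 0; 0 0 0 0 0 0; 0 0 0 0 0 0; 0 0 0 0 0 0; 0 0 0 0 0 0; 0 0 0 0 0 0"
}}

```text
time: 43.92
position: [0.3884, -0.2897, 0.1961]
tool_rot: [0.809, -0.24, -0.458, -0.28]
ft_force: [-0.1, -0.3, -1.5]
grip_width: 0.0497
grip_force: 35.0
```

```bash
python3 - <<'E'
from pour import *
o,x,r=st();print(o['q'],x,(pose(165,.15)[0]-x)*1000,o['ft_force'])
a=shot('scene');show(a,['nut1_center'],k=8,pm=.15);b=shot('side');show(b,['nut1_center'],k=8,pm=.15)
im=np.hstack([cv2.resize(a['img'][110:240,70:200],(400,400),interpolation=cv2.INTER_CUBIC),cv2.resize(b['img'][90:220,260:390],(400,400),interpolation=cv2.INTER_CUBIC)])
cv2.imwrite('pics/n8.png',im[:,:,::-1])
f=[165-7*k for k in range(0,25)];f[-1]=0
mz=lambda f:.15+.025*np.clip((165-f)/30,0,1)+.105*np.clip((135-f)/60,0,1)
for s in (0,8,16): series([pose(q,mz(q)) for q in f[s+1:s+9]],start=pose(f[s],mz(f[s])))
E
```

```text
[-0.85988062  0.92157655  1.24158145 -0.02357824  2.11107933  1.28726252] [ 0.38840596 -0.28972145  0.19612209] [-0.96493478 -1.77399826 -1.81828885] [-0.11328637 -0.29319755 -1.52855123]
nut1_center []
nut1_center [([0.498, -0.361, 0.017], 0.46)]
-4.6 6.4 -2.5 0 0 -7; -8.3 12.6 -4.9 0 0 -14; -11.1 18.6 -7.4 0 0 -21; -13 24.3 -9.9 0 0 -28; -18.1 28.5 -14.3 0 0 -35; -24 31.7 -19.4 0 0 -42; -29.2 34.2 -24.6 0 0 -49; -33.8 36.1 -29.8 0 0 -56
-3.1 -2.8 -5.2 0 0 -7; -5.3 -5.6 -10.4 0 0 -14; -6.6 -8.8 -15.5 0 0 -21; -7 -12.2 -20.7 0 0 -28; -6.1 -14.6 -25.1 0 0 -35; -1.3 -8.5 -25.1 0 0 -42; 4.3 -3.1 -25.1 0 0 -49; 10.4 1.6 -25.1 0 0 -56
0.5 7.7 0 0 0 -7; 1.9 15.3 0 0 0 -14; 4.2 22.7 0 0 0 -21; 7.4 29.8 0 0 0 -28; 11.5 36.4 0 0 0 -35; 16.3 42.5 0 0 0 -42; 21.8 47.9 0 0 0 -49; 25.3 50.7 0 0 0 -53
```

View pics/n8.png

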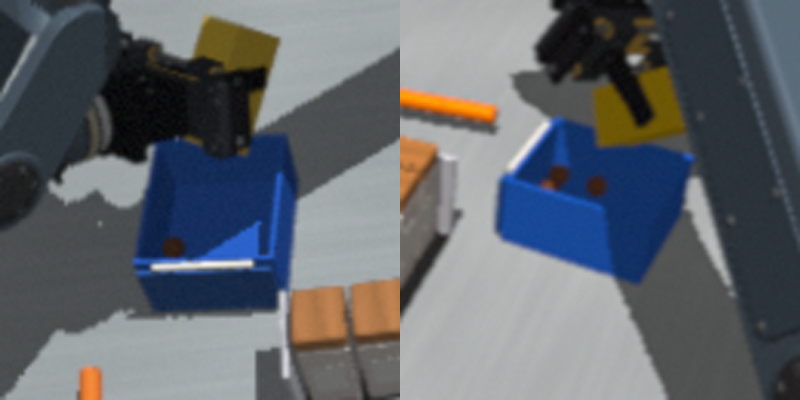

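The crop shows at least three nuts in the tub and none on the table. The wrist load also fell by about 0.65 N, which matches all six nuts. I'll turn the canister back upright.

Emit:
{"method": "move_arm", "body": {
  "series": "-4.6 6.4 -2.5 0 0 -7; -8.3 12.6 -4.9 0 0 -14; -11.1 18.6 -7.4 0 0 -21; -13 24.3 -9.9 0 0 -28; -18.1 28.5 -14.3 0 0 -35; -24 31.7 -19.4 0 0 -42; -29.2 34.2 -24.6 0 0 -49; -33.8 36.1 -29.8 0 0 -56"
}}

```text
time: 44.78
position: [0.3673, -0.3318, 0.2302]
tool_rot: [0.826, 0.171, -0.271, -0.463]
ft_force: [-0.2, 0.2, -1.2]
grip_width: 0.0497
grip_force: 35.0
```

Emit:
{"method": "move_arm", "body": {
  "series": "-3.1 -2.8 -5.2 0 0 -7; -5.3 -5.6 -10.4 0 0 -14; -6.6 -8.8 -15.5 0 0 -21; -7 -12.2 -20.7 0 0 -28; -6.1 -14.6 -25.1 0 0 -35; -1.3 -8.5 -25.1 0 0 -42; 4.3 -3.1 -25.1 0 0 -49; 10.4 1.6 -25.1 0 0 -56"
}}

```text
time: 45.45
position: [0.3911, -0.3439, 0.236]
tool_rot: [0.65, 0.539, -0.022, -0.536]
ft_force: [0.1, 0.3, -2.0]
grip_width: 0.0496
grip_force: 35.0
```

Emit:
{"method": "move_arm", "body": {
  "series": "0.5 7.7 0 0 0 -7; 1.9 15.3 0 0 0 -14; 4.2 22.7 0 0 0 -21; 7.4 29.8 0 0 0 -28; 11.5 36.4 0 0 0 -35; 16.3 42.5 0 0 0 -42; 21.8 47.9 0 0 0 -49; 25.3 50.7 0 0 0 -53"
}}

```text
time: 46.12
position: [0.4363, -0.3171, 0.2128]
tool_rot: [0.341, 0.772, 0.22, -0.49]
ft_force: [-0.6, -0.0, -1.7]
grip_width: 0.05
grip_force: 35.0
```

```bash
python3 - <<'E'
from pour import *
o,x,r=st();print(o['q'],x,o['grip_width'],r.inv().apply([0,0,1]).round(3))
# to arc position: lift to z .2531, radial back to that of the regrasp radius at q1=-40.5deg... 
Z=R.from_euler('z',-78.4,degrees=True)
T=(Z.apply([.2965,.3688,.2531]),Z*tilt(np.radians(38.3),np.radians(65),1));print(T[0]);delta(*T)
P=[]
for k in range(1,9):
    Q=R.from_euler('z',4.9*k,degrees=True);P.append((Q.apply(T[0]),Q*T[1]))
series(P,start=T)
E
```

```text
[-8.36159064e-01  9.66150871e-01  1.06282161e+00  9.42774538e-04
  2.24615062e+00 -1.57544449e+00] [ 0.43631238 -0.31711436  0.21283885] 0.04997263840559175 [ 0.906  0.005 -0.423]
[ 0.42088696 -0.21628652  0.2531    ]
shift [72.2 56.5 60.1] turn [ 7.1  0.1 -3. ]
4.5 39 9.7 4.4 0 -2.1; 10.4 77 22.4 8.9 0 -4.1; 17.7 114 38 13.3 0 -6.2; 26.3 149 56.3 17.8 0 -8.3; 36.1 182 77.4 22.2 0 -10.4; 47 213 101 26.6 0 -12.4; 59.1 242 127 31.1 0 -14.5; 72.1 268 155 35.5 0 -16.6
```

Emit:
{"method": "move_arm", "body": {
  "series": "18 14 15 2 0 -1; 36 28 30 4 0 -2; 54 42 45 6 0 -3; 72 57 60 7.1 0 -3; 72 57 60 7.1 0 -3"
}}

```text
time: 46.53
position: [0.4214, -0.2118, 0.2556]
tool_rot: [0.289, 0.792, 0.183, -0.506]
ft_force: [-1.5, -0.1, -1.0]
grip_width: 0.0499
grip_force: 35.0
```

Emit:
{"method": "move_arm", "body": {
  "series": "4.5 39 9.7 4.4 0 -2.1; 10.4 77 22.4 8.9 0 -4.1; 17.7 114 38 13.3 0 -6.2; 26.3 149 56.3 17.8 0 -8.3; 36.1 182 77.4 22.2 0 -10.4; 47 213 101 26.6 0 -12.4; 59.1 242 127 31.1 0 -14.5; 72.1 268 155 35.5 0 -16.6"
}}

```text
time: 47.2
position: [0.4649, 0.1001, 0.2507]
tool_rot: [0.008, 0.843, 0.002, -0.537]
ft_force: [0.1, 1.0, -1.1]
grip_width: 0.0497
grip_force: 35.0
```

Emit:
{"method": "move_arm", "body": {
  "series": "4.5 39 9.7 4.4 0 -2.1; 10.4 77 22.4 8.9 0 -4.1; 17.7 114 38 13.3 0 -6.2; 26.3 149 56.3 17.8 0 -8.3; 36.1 182 77.4 22.2 0 -10.4; 47 213 101 26.6 0 -12.4; 59.1 242 127 31.1 0 -14.5; 72.1 268 155 35.5 0 -16.6"
}}

```text
time: 47.87
position: [0.2978, 0.3713, 0.2498]
tool_rot: [-0.276, 0.796, -0.177, -0.508]
ft_force: [0.3, 1.2, -0.9]
grip_width: 0.0499
grip_force: 35.0
```

Emit:
{"method": "move_arm", "body": {
  "series": "0 0 0 0 0 0; 0 0 0 0 0 0; 0 0 0 0 0 0; 0 0 0 0 0 0"
}}

```text
time: 48.2
position: [0.2996, 0.3689, 0.2502]
tool_rot: [-0.274, 0.797, -0.176, -0.509]
ft_force: [0.3, -0.2, -1.3]
grip_width: 0.0499
grip_force: 35.0
```

```bash
python3 - <<'E'
from h import *
o,x,r=st();print(o['q'],x,o['grip_width'])
delta([x[0],x[1],.051],tilt(np.radians(38.3),np.radians(65),1))
a=shot('scene');b=shot('side')
show(a,['nut1_center'],k=8,pm=.1);show(b,['nut1_center'],k=8,pm=.1)
cv2.imwrite('pics/n9.png',np.hstack([cv2.resize(i,(400,400),interpolation=cv2.INTER_CUBIC) for i in (a['img'][140:220,100:180],b['img'][115:195,280:360])])[:,:,::-1])
E
```

```text
[ 0.6566613   0.84345545  1.25614664 -0.00767063  2.18006673 -1.57611825] [0.2996468  0.36885255 0.25016251] 0.04990213278214792
shift [-180.8    0.4   83.5] turn [ 0.3 -0.2 -0.2]
nut1_center [([0.45, -0.386, 0.015], 0.71), ([0.691, -0.454, 0.031], 0.31)]
nut1_center []
```

View pics/n9.png

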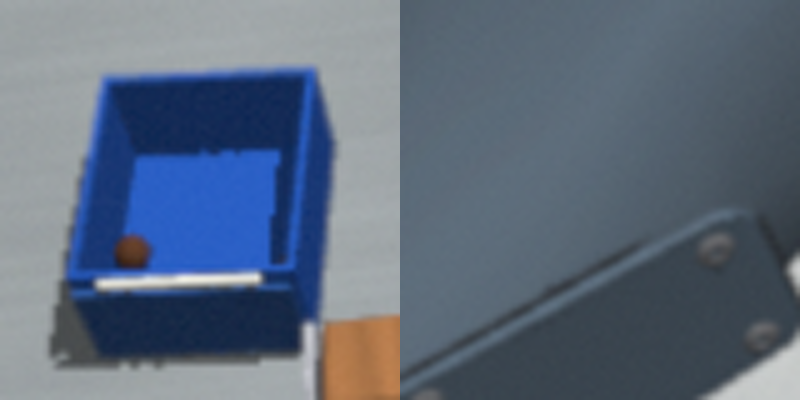

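The crop shows one nut, with the rest hidden behind the tub's near wall. I'll check the tub and the canister later from the wrist camera. Setting the canister down now.

Emit:
{"method": "move_arm", "body": {
  "series": "-30 0 14 0 0 0; -66 0 30 0 0 0; -102 0 47 0 0 0; -138 0 64 0 0 0; -160 0 74 0 0 0; -172 0 79 0 0 0; -178 0 82.5 0 0 0; -180 0 83.5 0 0 0"
}}

```text
time: 49.07
position: [0.2987, 0.3688, 0.0515]
tool_rot: [-0.274, 0.796, -0.176, -0.51]
ft_force: [-0.6, 0.8, -0.9]
grip_width: 0.0495
grip_force: 35.0
```

Emit:
{"method": "move_arm", "body": {
  "series": "0 0 0 0 0 0; 0 0 0 0 0 0; -0.5 0 0.2 0 0 0; -0.9 0 0.4 0 0 0"
}}

```text
time: 49.4
position: [0.2988, 0.3697, 0.0521]
tool_rot: [-0.275, 0.797, -0.176, -0.508]
ft_force: [0.2, 0.3, -1.6]
grip_width: 0.05
grip_force: 35.0
```

Emit:
{"method": "move_arm", "body": {
  "series": "-0.7 0 0.3 0 0 0; -1.4 0 0.6 0 0 0; -2 0 0.9 0 0 0; -2 0 0.9 0 0 0; -2 0 0.9 0 0 0"
}}

```text
time: 49.82
position: [0.2985, 0.3694, 0.0498]
tool_rot: [-0.275, 0.796, -0.176, -0.51]
ft_force: [2.4, 1.6, 6.1]
grip_width: 0.0495
grip_force: 35.0
```

Emit:
{"method": "move_arm", "body": {
  "series": "0 0 0 0 0 0; 0 0 0 0 0 0; 0 0 0 0 0 0; 0 0 0 0 0 0; 0 0 0 0 0 0; 0 0 -15 0 0 0; 0 0 -45 0 0 0; 0 0 -85 0 0 0",
  "jaw": 1
}}

```text
time: 50.48
position: [0.3574, 0.416, 0.0841]
tool_rot: [-0.274, 0.794, -0.178, -0.512]
ft_force: [0.6, 1.6, -0.6]
grip_width: 0.0859
grip_force: 0.0
```

```bash
python3 - <<'E'
from h import *
o,x,r=st();print(o['q'],x)
b=shot('side');a=shot('scene');print(fit([b],'yellow',[.298,.369,.67],0),fit([a],'yellow',[.298,.369,.67],0))
delta([.385,.445,.27],tilt(np.radians(38.3),np.radians(65),1));delta([.385,.445,.27],down(np.radians(38.3)))
E
```

```text
[ 0.66001449  1.14745213  1.02107912 -0.00633789  2.11878856 -1.57525831] [0.35744317 0.41598984 0.08411206]
(array([0.2928, 0.393 , 0.3181]), np.float64(0.162)) (array([0.296 , 0.3683, 0.8109]), np.float64(0.083))
shift [ 152.5    6.3 -108.3] turn [ 0.2  0.5 -0.2]
shift [ 152.5    6.3 -108.3] turn [-50.1 -50.2  79.2]
```

Up and back to tool-down.

Emit:
{"method": "move_arm", "body": {
  "series": "20 0 -36 0 0 0; 50 2 -60 0 0 0; 85 4 -80 -3 -3 5; 120 6 -100 -6.3 -6.3 10; 152 6 -108 -9.5 -9.5 15; 152 6 -108 -12.6 -12.6 20; 152 6 -108 -15.8 -15.8 25; 152 6 -108 -19 -19 30"
}}

```text
time: 51.25
position: [0.3821, 0.4425, 0.268]
tool_rot: [0.003, 0.93, -0.121, -0.346]
ft_force: [0.3, 0.1, -0.9]
grip_width: 0.0868
grip_force: 0.0
```

Emit:
{"method": "move_arm", "body": {
  "series": "0 0 0 -3.2 -3.2 5; 0 0 0 -6.3 -6.3 10; 0 0 0 -9.5 -9.5 15; 0 0 0 -12.6 -12.6 20; 0 0 0 -15.8 -15.8 25; 0 0 0 -19 -19 30; 0 0 0 -22 -22 35; 0 0 0 -25 -25 40"
}}

```text
time: 51.92
position: [0.3815, 0.442, 0.2673]
tool_rot: [0.363, 0.928, -0.031, -0.073]
ft_force: [0.3, 0.1, 1.1]
grip_width: 0.0872
grip_force: 0.0
```

```bash
python3 - <<'E'
from lid import *
o,x,r=st();print(o['q'],x)
delta([.33,.32,.30],down(np.radians(38.3)))
b=shot('side');a=shot('scene');print(fit([b],'yellow',[.298,.369,.67],0),fit([a],'yellow',[.298,.369,.67],0))
E
```

```text
[ 0.6232627   0.49342962  1.43763533  0.09136133  1.34306934 -0.22848131] [0.38153181 0.44199344 0.26730221]
shift [ -41.7 -127.7  -23.6] turn [-6.8 -6.   9. ]
(array([0.2972, 0.3668, 0.6323]), np.float64(0.038)) (array([0.2944, 0.3689, 0.8019]), np.float64(0.071))
```

Emit:
{"method": "move_arm", "body": {
  "series": "-10 -30 -6 -3 -3 4; -20 -60 -12 -5 -5 7; -30 -90 -18 -6.8 -6 9; -40 -115 -23 -6.8 -6 9; -42 -128 -24 -6.8 -6 9; -42 -128 -24 -6.8 -6 9; -42 -128 -24 -6.8 -6 9"
}}

```text
time: 52.6
position: [0.3322, 0.3207, 0.3007]
tool_rot: [0.434, 0.901, 0.0, -0.002]
ft_force: [0.2, -0.5, -0.3]
grip_width: 0.087
grip_force: 0.0
```

```bash
python3 - <<'E'
from lid import *
o,x,r=st();print(o['q'],x)
w=shot('wrist','w10.png');p=pix(w,[.2965,.3685,.12])[0];print(p,lid(w,'yellow',p))
delta([.2965,.3685,.22],down(np.radians(38.4)))
E
```

```text
[ 0.52306577  0.23312187  1.75192694  0.00312707  1.15824834 -0.15047575] [0.33224251 0.32065398 0.3007235 ]
[254.69902781 126.92547779] ((295.7, 368.6), (57.6, 48.5), 38.5, np.int32(2290))
shift [59.3  1.3 80.8] turn [-0.1 -0.2  0.1]
```

View pics/w10.png

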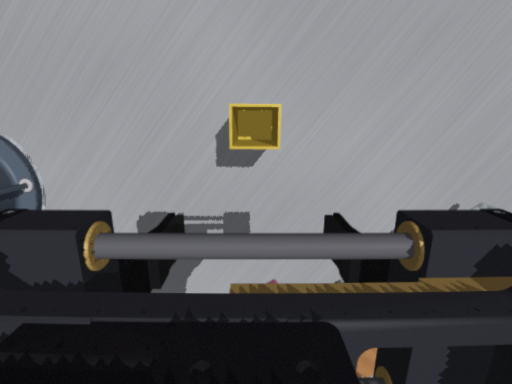

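The wrist view shows the canister at (255,127), empty and square to the gripper. I'll grasp it from above and carry it to the slot.

Emit:
{"method": "move_arm", "body": {
  "series": "20 0 20 0 0 0; 45 1 45 0 0 0; 59 1 80 0 0 0; 59 1 115 0 0 0; 59 1 150 0 0 0; 59 1 180 0 0 0; 59 1 198 0 0 0; 59 1 203 0 0 0"
}}

```text
time: 53.32
position: [0.2941, 0.3672, 0.0938]
tool_rot: [0.434, 0.901, -0.003, -0.003]
ft_force: [-0.1, 0.4, 0.4]
grip_width: 0.0874
grip_force: 0.0
```

Emit:
{"method": "move_arm", "body": {
  "series": "0 0 0 0 0 0; 0 0 0 0 0 0; 0 0 0 0 0 0"
}}

```text
time: 53.57
position: [0.2959, 0.3682, 0.0986]
tool_rot: [0.434, 0.901, 0.001, -0.001]
ft_force: [-1.2, 0.3, 0.1]
grip_width: 0.087
grip_force: 0.0
```

Emit:
{"method": "move_arm", "body": {
  "series": "0 0 0 0 0 0; 0 0 0 0 0 0; 0 0 0 0 0 0; 0 0 0 0 0 0; 0 0 0 0 0 0; 0 0 0 0 0 0; 0 0 0 0 0 0",
  "jaw": 0,
  "newtons": 25
}}

```text
time: 54.15
position: [0.2951, 0.3673, 0.0981]
tool_rot: [0.434, 0.901, -0.0, -0.001]
ft_force: [0.7, 1.2, 2.7]
grip_width: 0.0577
grip_force: 24.9
```

Emit:
{"method": "move_arm", "body": {
  "series": "0 0 -20 0 0 0; 0 0 -55 0 0 0; 0 0 -90 0 0 0; 0 0 -125 0 0 0; 0 0 -155 0 0 0; 0 0 -162 0 0 0; 0 0 -162 0 0 0"
}}

```text
time: 54.73
position: [0.2962, 0.3678, 0.2617]
tool_rot: [0.434, 0.901, 0.002, -0.0]
ft_force: [0.1, -0.4, -2.0]
grip_width: 0.0578
grip_force: 24.9
```

```bash
python3 - <<'E'
from h import *
o,x,r=st();print(o['q'],x,o['grip_width'])
delta([.626,-.033,.26],down(0));delta([.45,.20,.26],down(np.radians(19)))
E
```

```text
[ 0.65418132  0.29731978  1.78495917  0.00258556  1.05627969 -0.02000192] [0.29617929 0.36779958 0.26171848] 0.05779993268279345
shift [-519.     8.1    0.6] turn [ 0.1 -0.2 38.6]
shift [-227.1   15.7    1.3] turn [ 0.2 -0.2 19.6]
```

Emit:
{"method": "move_arm", "body": {
  "series": "-20 0 0 0 0 2; -55 1 0 0 0 5; -92 1 0 0 0 8; -130 2 0 0 0 11; -168 3 0 0 0 14; -205 3 0 0 0 16; -242 4 0 0 0 18; -280 4 0 0 0 20"
}}

```text
time: 55.4
position: [0.4721, 0.1489, 0.2564]
tool_rot: [0.585, 0.811, -0.002, -0.004]
ft_force: [1.1, 0.4, -1.2]
grip_width: 0.0577
grip_force: 24.9
```

```bash
python3 - <<'E'
from h import *
delta([.626,-.033,.26],down(0))
E
```

```text
shift [-221.2   88.4   -5. ] turn [-0.5 -0.1 18.4]
```

Emit:
{"method": "move_arm", "body": {
  "series": "-36 14 0 0 0 3; -72 28 0 0 0 6; -108 42 0 0 0 9; -144 57 0 0 0 12; -180 72 0 0 0 15; -205 82 0 0 0 18; -217 87 0 0 0 18.4; -220 88 0 0 0 18.4"
}}

```text
time: 56.07
position: [0.6265, -0.032, 0.2554]
tool_rot: [0.707, 0.707, -0.002, -0.003]
ft_force: [-1.1, -0.3, -1.3]
grip_width: 0.0579
grip_force: 24.9
```

Emit:
{"method": "move_arm", "body": {
  "series": "0 0 0 0 0 0; 0 0 0 0 0 0; 0 0 0 0 0 0; 0 0 0 0 0 0"
}}

```text
time: 56.4
position: [0.6252, -0.0283, 0.2586]
tool_rot: [0.705, 0.709, -0.001, -0.002]
ft_force: [-0.2, 0.1, -1.5]
grip_width: 0.0579
grip_force: 24.9
```

```bash
python3 - <<'E'
from h import *
delta([.626,-.033,.098],down(0));w=shot('wrist','w11.png');show(w,['can2_c','can3_c'])
a=shot('scene')
print(fit([a],'red',[.626,.038,0],.107),fit([a],'blue',[.626,-.105,0],.107))
E
```

```text
shift [ -4.8   1.4 160.6] turn [-0.2 -0.1  0.3]
can2_c []
can3_c []
(array([ 0.6293,  0.0387, -0.0121]), np.float64(0.146)) (array([ 0.6305, -0.1091, -0.0092]), np.float64(0.163))
```

View pics/w11.png

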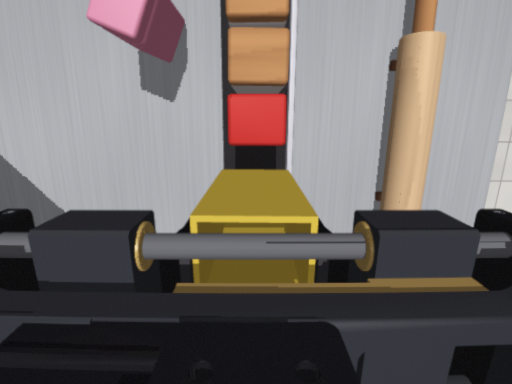

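The wrist view shows the slot clear, with red at (257,120) in line. Blue and red leave about 22 mm free on each side. Lowering now.

Emit:
{"method": "move_arm", "body": {
  "series": "-5 1 20 0 0 0; -5 1 55 0 0 0; -5 1 90 0 0 0; -5 1 120 0 0 0; -5 1 140 0 0 0; -5 1 152 0 0 0; -5 1 158 0 0 0; -5 1 160 0 0 0"
}}

```text
time: 57.27
position: [0.6267, -0.0348, 0.0981]
tool_rot: [0.706, 0.708, -0.001, -0.002]
ft_force: [-0.6, 0.1, -1.6]
grip_width: 0.0582
grip_force: 24.9
```

Emit:
{"method": "move_arm", "body": {
  "series": "0 0 0.5 0 0 0; 0 0 1 0 0 0; 0 0 1 0 0 0"
}}

```text
time: 57.52
position: [0.628, -0.0352, 0.0991]
tool_rot: [0.706, 0.708, -0.0, 0.0]
ft_force: [1.3, 0.1, -2.3]
grip_width: 0.0579
grip_force: 24.9
```

Emit:
{"method": "move_arm", "body": {
  "series": "0 0 0 0 0 0; 0 0 0 0 0 0; 0 0 0 0 0 0; 0 0 0 0 0 0; 0 0 0 0 0 0; 0 0 -30 0 0 0; 0 0 -70 0 0 0; 0 0 -110 0 0 0",
  "jaw": 1
}}

```text
time: 58.18
position: [0.6261, -0.0348, 0.2074]
tool_rot: [0.706, 0.708, -0.002, -0.003]
ft_force: [1.5, 0.1, 0.3]
grip_width: 0.0866
grip_force: 0.0
```

```bash
python3 - <<'E'
from h import *
delta([.44,-.37,.36],down(0))
E
```

```text
shift [-334.5 -188.  -151.7] turn [-0.4 -0.1  0.1]
```

Emit:
{"method": "move_arm", "body": {
  "series": "-20 -10 -30 0 0 0; -45 -25 -58 0 0 0; -75 -45 -80 0 0 0; -105 -62 -100 0 0 0; -135 -80 -118 0 0 0; -165 -95 -135 0 0 0; -200 -112 -145 0 0 0; -235 -130 -152 0 0 0"
}}

```text
time: 58.85
position: [0.4978, -0.2718, 0.3619]
tool_rot: [0.706, 0.708, -0.001, 0.0]
ft_force: [0.3, -1.0, 0.2]
grip_width: 0.087
grip_force: 0.0
```

Emit:
{"method": "move_arm", "body": {
  "series": "-33 -19 0 0 0 0; -66 -38 0 0 0 0; -99 -58 0 0 0 0; -99 -58 0 0 0 0; -99 -58 0 0 0 0; -99 -58 0 0 0 0"
}}

```text
time: 59.35
position: [0.4404, -0.3691, 0.3598]
tool_rot: [0.707, 0.708, -0.001, -0.002]
ft_force: [1.3, 1.2, 0.6]
grip_width: 0.0867
grip_force: 0.0
```

```bash
python3 - <<'E'
from h import *
w=shot('wrist');a=shot('scene');b=shot('side')
p=pix(w,[.443,-.329,.02])[0].astype(int);print(p)
show(w,['nut1_center'],k=8,pm=.15)
for c in (a,b): show(c,['nut1_center'],k=8,pm=.15);show(c,['can2_c','can3_c','open_c','jug_c','whisk_c'])
for y in (-.222,-.165,.098,.155,.212): print('row',fit([a],'brown',[.626,y,0],.107))
print(fit([a],'red',[.626,.038,0],.107),fit([a],'blue',[.626,-.108,0],.107),fit([a],'yellow',[.626,-.034,0],.05))
im=np.zeros((400,800,3),np.uint8)
y0=max(0,p[1]-90);x0=max(0,p[0]-90);im[:,:400]=cv2.resize(w['img'][y0:y0+180,x0:x0+180],(400,400));im[:,400:]=cv2.resize(a['img'][130:260,110:350],(400,400))
cv2.imwrite('pics/f12.png',im[:,:,::-1])
E
```

```text
[255 136]
nut1_center [([0.503, -0.353, 0.015], 0.45)]
nut1_center []
can2_c [([0.626, 0.035, 0.06], 0.66)]
can3_c [([0.63, -0.107, 0.058], 0.83)]
open_c [([0.631, -0.041, 0.059], 0.69)]
jug_c [([0.639, 0.408, 0.06], 0.7)]
whisk_c [([0.689, -0.455, 0.031], 0.7)]
nut1_center [([0.499, -0.361, 0.017], 0.47)]
can2_c [([0.628, 0.034, 0.058], 0.96)]
can3_c [([0.626, -0.108, 0.056], 0.63)]
open_c [([0.625, -0.035, 0.058], 0.79)]
jug_c [([0.642, 0.405, 0.06], 0.61)]
whisk_c [([0.69, -0.452, 0.03], 0.89)]
row (array([ 0.6273, -0.2217,  0.02  ]), np.float64(0.287))
row (array([ 0.6278, -0.1677,  0.0408]), np.float64(0.305))
row (array([ 0.6297,  0.0965, -0.0181]), np.float64(0.313))
row (array([ 0.6285,  0.155 , -0.0068]), np.float64(0.465))
row (array([ 0.6253,  0.2113, -0.0422]), np.float64(0.339))
(array([ 0.6288,  0.039 , -0.0298]), np.float64(0.135)) (array([ 0.6302, -0.1089,  0.022 ]), np.float64(0.119)) (array([ 0.6501, -0.0371, -0.0244]), np.float64(0.204))
```

View pics/f12.png

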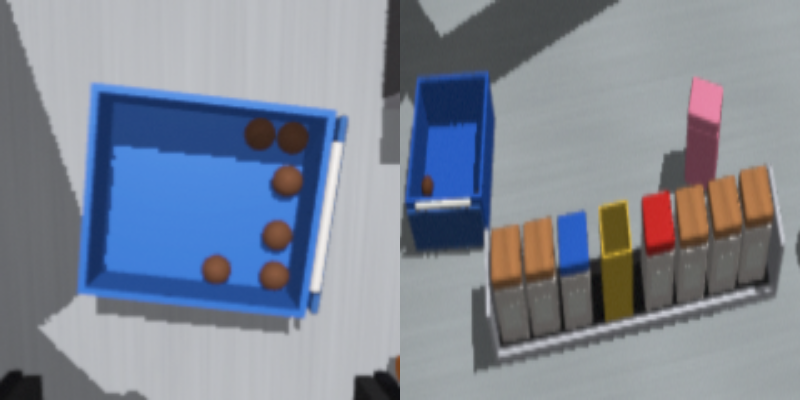

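All six nuts are in the tub and all eight canisters stand in one line between the brackets. The jug, the whisk and the pink look-alike have not moved.

```bash
python3 -c "
from rig import robot
print(robot.hand_in())"
```

```text
the job is handed in; nothing more can be done
None
```

I handed the job in after about 60 s of robot time: the last pictures show all six nuts in the blue tub, all eight canisters (five row, blue, red and the emptied yellow) standing in one line between the brackets, and the jug, whisk and pink look-alike not moved; the hand-in returned no verdict.

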